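Clip the keeper over a sole coupon in the specimen holder

TASK

Take the keeper (the grey clip with one long rib) out of its tray slot, set it down flat on the bench top and let go, then take it again across its rib and lay it level in the mouth of the specimen holder, between the two uprights, resting on the sprung catches; let go of it there. Fetch the round steel pusher from the tool rack and with it press the keeper straight down until it has snapped fully home, never pressing it down with the gripper. Stand the pusher back upright in the rack bay it came from, and leave every other thing where it is.

Things in the scene. Friction and masses are not known exactly. Their poses are not given: they have to be found in the camera images.
- keeper_mid (a point): The keeper, a loose grey plastic clip, 40-90 g: base plate 60 x 26 x 8 mm (x, y, z), on it one centred rib 50 x 14 x 22 mm; 30 mm tall in all; a 5 mm tongue of plate beyond each rib end. This point: its centre, 15 mm above its underside; x along the rib, z up; half a turn makes no difference. Starts in any tray slot, where only the rib's ends (50 mm apart) can be gripped.
- home (a point): On the holder: where the keeper's centre lies when fully home, 37 mm above the bench. y runs along the pocket (the keeper's x must lie along it, either way round), z up. Laid in the mouth, the keeper rests on both catches with its centre about 15 mm above this point. When home, the top of its rib is 52 mm above the bench.
- holder: The specimen holder (fixed): aluminium block on a black base 110 x 150 x 12 mm; origin on the bench below home, same axes. Pocket 30 mm wide (x), 63 mm long (y), floor 22 mm and long side walls 48 mm above the bench. At each end (y = +-31.5 to +-46.5 mm) an upright 30 mm wide rises to 76 mm, with slanted lead-ins; between them the keeper fits only when held across its rib.
- catch0 (a joint): One of two sprung steel catches, at the pocket's +y end below the upright: 0 m when out (jutting 4 mm into the pocket), up to 0.007 m when pushed in. The keeper snaps past both when pushed down with about 10 to 15 N (20 N is safe).
- catch1 (a joint): The other catch, at the pocket's -y end; same values.
- tray: The clip tray (fixed), grey block 92 x 136 mm (x, y), top 30 mm above the bench; origin on the bench under its centre. Three slots at y = -40, 0, +40 mm, one clip lying along x in each, between four upright dividers at y = +-20 and +-60 mm (36 mm long in x, 10 mm thick, tops 68 mm above the bench).
- pusher_handle (a point): The pusher, a loose round steel tool, 200-325 g, standing upright in any rack bay, 105 mm tall: foot disc 44 mm across, 10 mm thick; neck 28 mm across; collar 42 mm across, its top 50 mm above the underside; handle 22 mm across, 55 mm tall. This point: the handle's centre, 77.5 mm above the underside; z up. Fingertips on the collar can push it down hard.
- rack: The tool rack (fixed), dark steel plate 76 x 196 mm (x, y), top 12 mm above the bench; origin on the bench under its centre. Three bays at y = -62, 0, +62 mm, one tool standing in each, between four sheet partitions at y = +-31 and +-93 mm (60 mm long in x, 4 mm thick, tops 82 mm above the bench). Fingers have room only on the x sides of a tool.
- clip_posts_mid (a point): Bystander in the tray: grey clip 60 x 26 mm with two round posts, 26 mm tall; its centre.
- clip_dome_mid (a point): Bystander in the tray: short grey clip 44 x 26 mm with one round boss, 22 mm tall; its centre.
- cone_tool_mid (a point): Bystander in the rack: round steel tool 32 mm across with a cone on top, 90 mm tall; its centre.
- blade_tool_mid (a point): Bystander in the rack: steel block 34 mm square with a thin upright blade, 90 mm tall; its centre.
- coupon_mid (a point): Bystander on the bench: black rubber sole coupon 50 x 30 x 12 mm; its centre.
- wrench_grip (a point): Bystander on the bench: steel wrench about 110 mm long and 10 mm thick; a point on its shank, x along it.
- weight_mid (a point): Bystander on the bench: knobbed steel weight 44 mm across, 56 mm tall; its centre.
- jar_mid (a point): Bystander on the bench: amber jar 48 mm across, 70 mm tall; its centre.
Things that resemble listed ones, but are neither listed nor needed, are in the scene too. What is shaped like the part that bears keeper_mid but purple is not meant.

How it is judged (in metres and radians):
On the way, in this order (a step that is already met when the one before it is completed fails the run):
1. the keeper lies flat on the bench top, let go (height (world z) of keeper_mid below 0.019 m and angle between keeper_mid's own z axis and vertical below 0.1 rad and contact force between the fingers and keeper below 0.1 N), for 0.1 s.
2. the keeper rests level in the mouth of the holder on its catches, let go, not yet pressed (horizontal distance between keeper_mid and home below 0.006 m and z of keeper_mid in the frame of home between 0.009 and 0.022 m and angle between keeper_mid's own z axis and vertical below 0.15 rad and angle between the x axis of keeper_mid and the y axis of home, either way round below 0.1 rad and contact force between each of the fingers, pusher and keeper below 0.1 N), for 0.2 s.
3. the keeper is fully home with the pusher pressing on it (z of keeper_mid in the frame of home between -0.004 and 0.0025 m and horizontal distance between keeper_mid and home below 0.004 m and angle between keeper_mid's own z axis and vertical below 0.05 rad and angle between the x axis of keeper_mid and the y axis of home, either way round below 0.1 rad and contact force between pusher and keeper above 2 N), for 0.05 s.
At the end, for the whole second after the job is handed in: The keeper is home in the pocket: centre within 4 mm sideways and 2.5 mm above its home point, level within 0.05 rad, lying along the pocket; the pusher stands upright (within 0.08 rad), at rest, within 25 mm of where it started (z of keeper_mid in the frame of home between -0.004 and 0.0025 m and horizontal distance between keeper_mid and home below 0.004 m and angle between keeper_mid's own z axis and vertical below 0.05 rad and angle between the x axis of keeper_mid and the y axis of home, either way round below 0.1 rad and distance of pusher_handle from where it was at the start of the episode below 0.025 m and angle between pusher_handle's own z axis and vertical below 0.08 rad and linear speed of each of pusher, keeper below 0.02 m/s); the robot touches nothing.
It fails at once if the gripper or arm presses the keeper down in the holder (horizontal distance between keeper_mid and home below 0.03 m and z of keeper_mid in the frame of home below 0.008 m and contact force between any of the fingers, the arm and keeper above 1 N).
It fails at once if a bystander is moved by more than 20 mm or knocked over (distance of any of clip_posts_mid, clip_dome_mid, cone_tool_mid, blade_tool_mid, coupon_mid, weight_mid, jar_mid, wrench_grip from where it was at the start of the episode above 0.02 m or angle between any of clip_posts_mid, clip_dome_mid, cone_tool_mid, blade_tool_mid, coupon_mid, weight_mid, jar_mid's own z axis and vertical above 0.5 rad).
It also fails if it takes over 72 s, if anything falls off the work surface, if the arm or the gripper's body presses on something with over 40 N, if the wrist force passes 120 N, or if a joint passes its speed limit or range.

ROBOT

A 7-joint arm with a two-finger parallel gripper is mounted at the origin on the work surface. World frame = base frame: x ahead of the robot, y to its left, z up, the work surface at z = 0. Lengths are in m, angles in degrees, forces in N, time in s.
With the tool pointing down it reaches from about 0.425 to 0.8 m from the base axis. Payload 8.3 kg.
Tool frame: the origin (TCP) lies between the finger pads; the fingertips stand 17 mm ahead of it and the grasp point (between the pads) lies 2 mm behind it; y points along the fingers, z is the direction in which the jaws open and shut, and the axes are right-handed (so a half turn about y gives the same grasp; the last joint's range is limited). The gripper opens to 85 mm and grips with 20 to 120 N. Pads are 22 mm wide; open, the fingers measure 114 mm over their backs; the gripper's body (76 mm by 85 mm) begins 54 mm behind the grasp point. The pads swing forward as they close: fully open they stand 13 mm farther back than shut.
Start: joints at [65.552, 21.967, 0.94, 78.501, -0.361, 79.538, -2.664], TCP at [0.222, -0.584, 0.248] pointing down, gripper open.
Joint ranges: [-169.22, 169.22], [-14.56, 117.87], [-87.37, 89.26], [10.42, 133.3], [-82.24, 262.24], [0.94, 117.77], [-172.7, 172.7]. Speed limits (degrees/s): [136.94, 136.94, 172.46, 172.46, 180, 180, 180].

INTERFACE

Orientations are given as [roll, pitch, yaw] about the fixed x, y, z axes, in that order (R = Rz(yaw) Ry(pitch) Rx(roll)).
In Python, from plant import sense, read_camera, calibration, close_job gives the robot as it stands. The module is installed in compiled form; this text tells all that it offers.
- The arm moves only by the tool move_arm, never from a script. Its argument "moves" is a list of rows, each a list of 5 numbers: the gripper's target within -1 to 1 (fully open at 1, half-way at 0, shut at -1), then the shift along the world's x, y, z each as a share of 0.2 m, from -1 to 1, then the turn about the world's z as a share of 180 degrees, from -1 to 1. In form: [[hand, dx, dy, dz, twist], ...]. A call has 1 to 5 rows; each row is the pose to reach, as a shift and turn from the pose commanded when the call began, turning the shorter way round; what a row does not reach only later rows make up. A row lasts 1/10 s, in which the tool goes at most 50 mm and 8.59 degrees, less where a joint would pass 70% of its speed; a pose out of reach is approached as far as the arm can. A call with a number of a shift or a turn outside -1 to 1 is refused whole. A call with a gripper value outside its range is refused whole. The fingers move at their own pace and stop on an object; the grip force is fixed at half the most. Time passes only in rows, so rows that repeat a pose let the fingers close. It gives the time, the measured TCP pose, the force and the opening at its end, in the units of the state.
- sense(): the state, without advancing time (a new reading comes with each control period).
- read_camera(name): name is "scene" or "side" or "wrist"; returns the picture (384x512x3 uint8, red, green, blue); there is no depth.
- calibration(name): a dict with "mtx" (3x3 intrinsics, pixels), "k1" (the pictures are not rectified: a ray, as slopes to the right and down, at radius r is drawn at 1 + k1 r^2 times it, then the intrinsics apply), "eye" and "rotation" of the camera in the world. Camera axes: x right, y down, z forward; pixel columns grow to the right and rows downward; lengths in m; the calibration is good to about 2 mm. A picture is of the moment at which its call begins: read the wrist's pose just before it. calibration takes no time and is no camera call; for the wrist camera it gives the pose at the moment of the call.
- close_job(): hands the job in, once; it reports no verdict.
The state is a dict: "time_s": time; "joint_pos": joint angles; "qd": joint speeds; "tau": joint torques, N m; "tcp_pos": TCP position; "tcp_rot": TCP orientation; "wrist_force": force on the tool from outside, world axes, zero at the start; "torque": the same for the moment, N m; "width": finger opening in m.
Only numpy, scipy, OpenCV 4.12 (cv2) and the standard library are available. Lean on these libraries where they do the work, as an engineer would, in place of code of your own. Each camera call takes 0.05 s, during which the arm holds its last target.

## Working session

There is one attempt and no reset: what is moved stays moved. The work goes in short steps, Python scripts to look and compute and a tool call to move; the robot and the scene stay as the last step left them, time stands still between calls to the robot, and variables do not carry over. Pictures are saved under pics/ and viewed, and the job is handed in when it is done.

Besides the shell and the picture viewer there is one more tool, called after "Request:" as name([rows], argument=value, ...), one row to a line, values as JSON. move_arm: Moves the arm, as the interface text tells. Shift numbers are shares of 0.2 m and turn numbers shares of 180 degrees, none past 1 either way. Its arguments: {"type":"object","properties":{"moves":{"type":"array"}},"required":["moves"]}

```bash
mkdir -p pics; cat > h.py <<'E'
import numpy as np,cv2
from plant import sense,read_camera,calibration,close_job
def cam(n,f):
    c=calibration(n); im=read_camera(n); cv2.imwrite('pics/'+f+'.png',im[:,:,::-1]); np.save('pics/'+f+'.npy',im)
    np.savez('pics/'+f+'_c.npz',**{k:np.array(v) for k,v in c.items()}); return im,c
def load(f):
    return np.load('pics/'+f+'.npy'),dict(np.load('pics/'+f+'_c.npz'))
def ray(c,u,v):
    K=np.array(c['mtx']);x=(u-K[0,2])/K[0,0];y=(v-K[1,2])/K[1,1]
    d=np.array([x,y]);s=d.copy();k=float(c['k1'])
    for _ in range(30): s=d/(1+k*(s@s))
    r=np.array(c['rotation'])@np.array([s[0],s[1],1.]);return np.array(c['eye']),r
def onz(c,u,v,z):
    e,r=ray(c,u,v);return e+r*(z-e[2])/r[2]
def proj(c,P):
    p=np.array(c['rotation']).T@(np.array(P)-np.array(c['eye']));s=p[:2]/p[2];s=s*(1+float(c['k1'])*(s@s))
    K=np.array(c['mtx']);return np.array([K[0,0]*s[0]+K[0,2],K[1,1]*s[1]+K[1,2]])
def tri(c1,p1,c2,p2):
    e1,r1=ray(c1,*p1);e2,r2=ray(c2,*p2);A=np.stack([r1,-r2],1);t=np.linalg.lstsq(A,e2-e1,rcond=None)[0]
    a=e1+r1*t[0];b=e2+r2*t[1];return (a+b)/2,np.linalg.norm(a-b)
def crop(f,x0,y0,x1,y1,s,out):
    im,_=load(f);cv2.imwrite('pics/'+out+'.png',cv2.resize(im[y0:y1,x0:x1,::-1],None,fx=s,fy=s,interpolation=cv2.INTER_CUBIC))
E
python3 - <<'E'
from h import *
for n in ['scene','side','wrist']:
    im,c=cam(n,n+'0'); print(n,c)
print(sense())
E
```

```text
scene {'mtx': array([[379.99434429,   0.        , 249.58816875],
       [  0.        , 379.99434429, 190.15018483],
       [  0.        ,   0.        ,   1.        ]]), 'k1': -0.006553504114545013, 'eye': array([1.16113624, 0.09812631, 0.7826716 ]), 'rotation': array([-140.06218257,    0.37902038,  101.28964145])}
side {'mtx': array([[439.18038305,   0.        , 262.96935497],
       [  0.        , 439.18038305, 184.36562042],
       [  0.        ,   0.        ,   1.        ]]), 'k1': -0.1401421909816542, 'eye': array([ 0.15285607, -0.76106891,  0.97922467]), 'rotation': array([-136.15663263,    0.34552683,  -28.33415108])}
wrist {'mtx': array([[327.82967268,   0.        , 255.66949712],
       [  0.        , 327.82967268, 191.09673194],
       [  0.        ,   0.        ,   1.        ]]), 'k1': -0.06751751348261975, 'eye': array([ 0.2967372 , -0.5564578 ,  0.37260865]), 'rotation': array([ 1.62060023e+02,  1.05841456e-01, -6.91597511e+01])}
{'time_s': 0.15, 'joint_pos': array([65.55212193, 22.0053727 ,  0.9362544 , 78.54622679, -0.3598112 ,
       79.53642688, -2.66389539]), 'qd': array([-0.07849927, -0.14075533,  0.11087954, -0.14816163, -0.02946744,
       -0.02071026, -0.0139345 ]), 'tau': array([ 1.65311103e-03, -6.28157330e+01,  8.45307782e-01, -3.72164404e+01,
        1.65214750e-02,  1.10597003e-02, -1.12710123e-05]), 'tcp_pos': array([ 0.22231856, -0.58375146,  0.24750525]), 'tcp_rot': array([-9.00852134e+01, -1.02647951e-03, -1.59149944e+02]), 'wrist_force': array([-0.08970757,  0.31808187,  0.29588869]), 'torque': array([-0.01184413,  0.013582  , -0.02988049]), 'width': 0.08530199260193226}
```

```bash
python3 - <<'E'
s=open('h.py').read()
s=s.replace("import numpy as np,cv2","import numpy as np,cv2\nfrom scipy.spatial.transform import Rotation\ndef RM(c): return Rotation.from_euler('xyz',np.array(c['rotation']),degrees=True).as_matrix()")
s=s.replace("np.array(c['rotation'])@","RM(c)@").replace("np.array(c['rotation']).T","RM(c).T")
open('h.py','w').write(s)
E
cat h.py | head -20
```

```text
import numpy as np,cv2
from scipy.spatial.transform import Rotation
def RM(c): return Rotation.from_euler('xyz',np.array(c['rotation']),degrees=True).as_matrix()
from plant import sense,read_camera,calibration,close_job
def cam(n,f):
    c=calibration(n); im=read_camera(n); cv2.imwrite('pics/'+f+'.png',im[:,:,::-1]); np.save('pics/'+f+'.npy',im)
    np.savez('pics/'+f+'_c.npz',**{k:np.array(v) for k,v in c.items()}); return im,c
def load(f):
    return np.load('pics/'+f+'.npy'),dict(np.load('pics/'+f+'_c.npz'))
def ray(c,u,v):
    K=np.array(c['mtx']);x=(u-K[0,2])/K[0,0];y=(v-K[1,2])/K[1,1]
    d=np.array([x,y]);s=d.copy();k=float(c['k1'])
    for _ in range(30): s=d/(1+k*(s@s))
    r=RM(c)@np.array([s[0],s[1],1.]);return np.array(c['eye']),r
def onz(c,u,v,z):
    e,r=ray(c,u,v);return e+r*(z-e[2])/r[2]
def proj(c,P):
    p=RM(c).T@(np.array(P)-np.array(c['eye']));s=p[:2]/p[2];s=s*(1+float(c['k1'])*(s@s))
    K=np.array(c['mtx']);return np.array([K[0,0]*s[0]+K[0,2],K[1,1]*s[1]+K[1,2]])
def tri(c1,p1,c2,p2):
```

View pics/scene0.png

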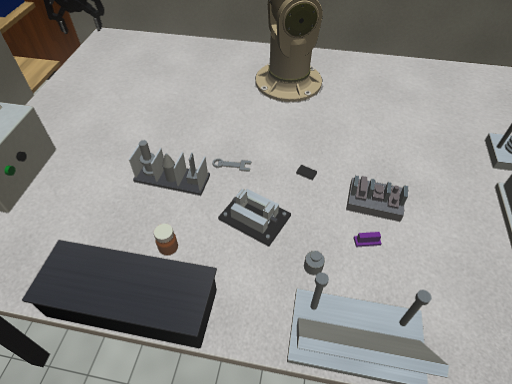

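View pics/side0.png

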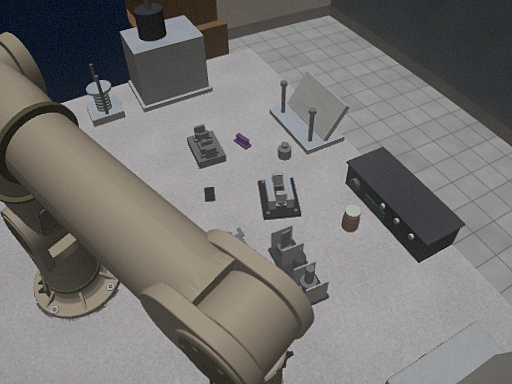

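View pics/wrist0.png

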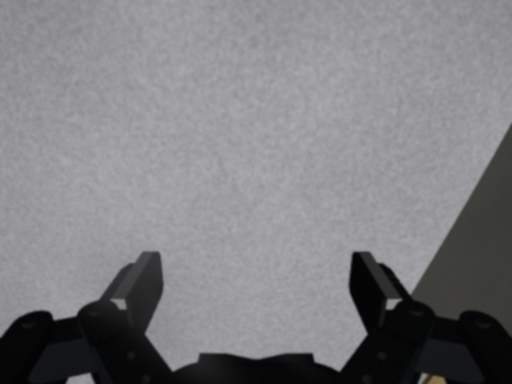

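```bash
python3 - <<'E'
from h import *
crop('scene0',335,160,425,255,6,'c_tray');crop('scene0',120,130,215,200,7,'c_rack');crop('scene0',210,175,300,250,7,'c_hold')
crop('side0',180,110,260,175,7,'c_tray2');crop('side0',250,160,340,310,4,'c_hold2')
_,c=load('scene0');_,d=load('side0')
print('tray',onz(c,377,188,.03),onz(d,206,147,.03))
print('rack',onz(c,172,180,.012));print('hold',onz(c,255,215,.012),onz(d,279,197,.03))
E
```

```text
tray [0.4741789  0.29243537 0.03      ] [0.49721048 0.28326703 0.03      ]
rack [ 0.53420305 -0.24675108  0.012     ]
hold [ 0.60647541 -0.00396141  0.012     ] [ 0.59728257 -0.02329579  0.03      ]
```

View pics/c_tray.png

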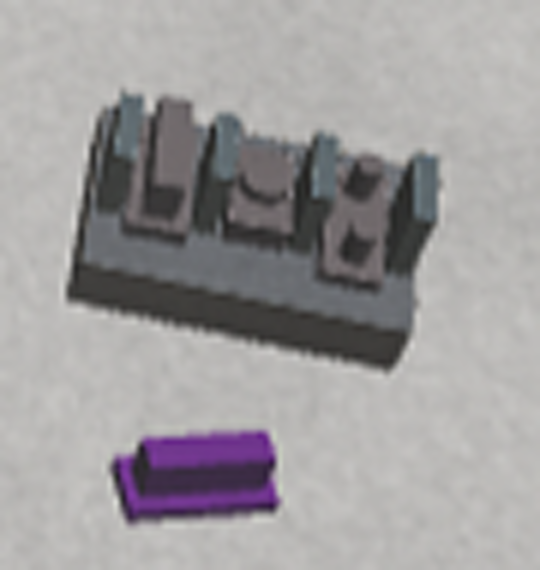

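View pics/c_rack.png

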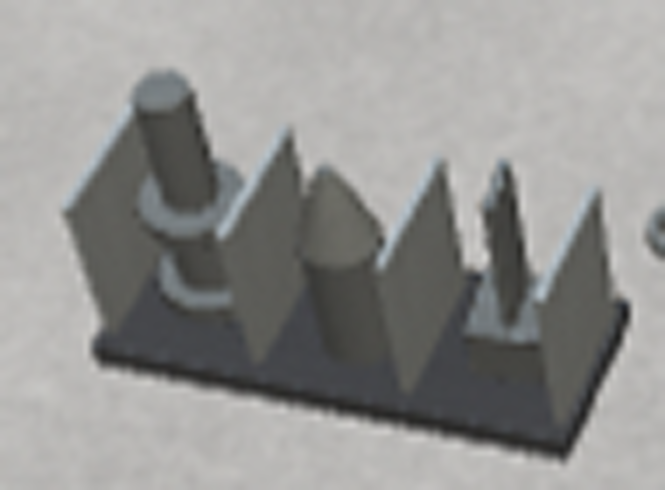

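View pics/c_hold.png

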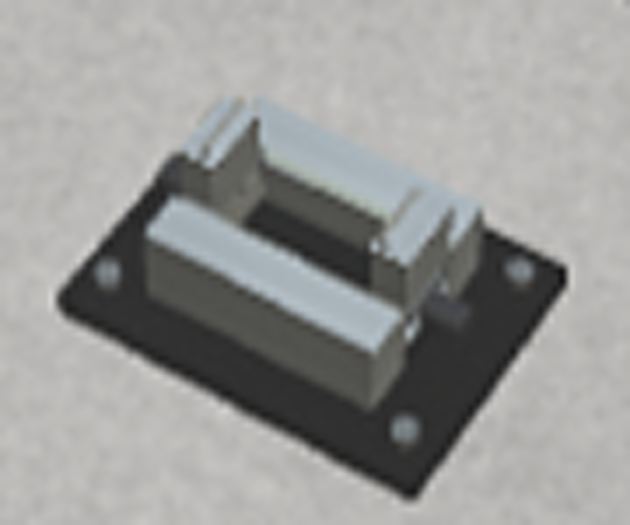

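View pics/c_tray2.png

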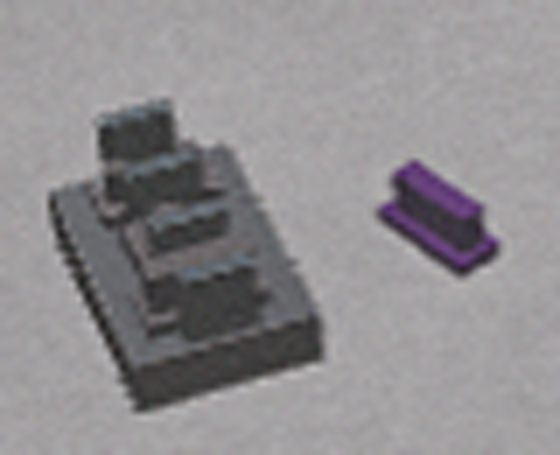

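View pics/c_hold2.png

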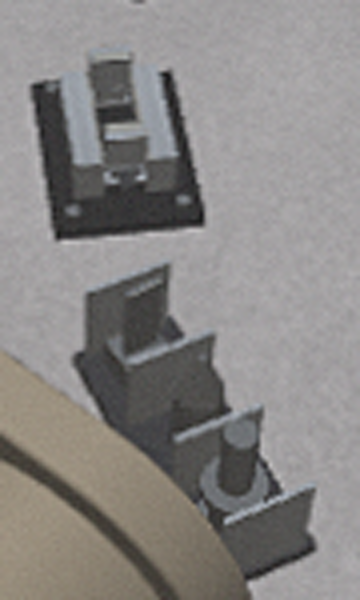

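```bash
python3 - <<'E'
from h import *
_,c=load('scene0');_,d=load('side0')
def yaw(a,b): v=b-a; return np.degrees(np.arctan2(v[1],v[0])),np.linalg.norm(v)
a=onz(c,349.2,203.7,.03);b=onz(c,403.3,215,.03);print('tray front edge',a,b,yaw(a,b))
P=lambda x,y:(335+x/6,160+y/6)
a=onz(c,*P(178,98),.06);b=onz(c,*P(162,188),.06);print('rib top',a,b,yaw(a,b))
Q=lambda x,y:(120+x/7,130+y/7)
a=onz(c,*Q(97,358),.012);b=onz(c,*Q(568,455),.012);e=onz(c,*Q(628,310),.012);print('rack',a,b,e,yaw(a,b),yaw(b,e))
print('handle top',onz(c,*Q(163,92),.117))
H=lambda x,y:(210+x/7,175+y/7)
a=onz(c,*H(60,300),.012);b=onz(c,*H(412,495),.012);e=onz(c,*H(568,270),.012);print('hold',a,b,e,(a+e)/2,yaw(a,b),yaw(b,e))
S=lambda x,y:(250+x/4,160+y/4)
t=onz(d,*S(240,432),.117);print('handle top side',t)
cs=[onz(d,*S(*p),.012) for p in [(32,85),(172,70),(204,222),(58,238)]];print('hold side',np.mean(cs,0),yaw(cs[0],cs[3]),yaw(cs[1],cs[2]))
T=lambda x,y:(180+x/7,110+y/7)
cs=[onz(d,*T(*p),.03) for p in [(50,195),(232,148),(322,320),(135,370)]];print('tray side',np.mean(cs,0),yaw(cs[0],cs[3]),yaw(cs[1],cs[2]))
E
```

```text
tray front edge [0.5400332  0.22342351 0.03      ] [0.55028546 0.35415715 0.03      ] (np.float64(85.51598553279369), np.float64(0.13113501649426812))
rib top [0.46767095 0.25441559 0.06      ] [0.51961478 0.24822155 0.06      ] (np.float64(-6.800132750509442), np.float64(0.05231183729237045))
rack [ 0.5578125 -0.3470671  0.012    ] [ 0.56977563 -0.15457708  0.012     ] [ 0.49451158 -0.1517185   0.012     ] (np.float64(86.44367938293946), np.float64(0.19286141313131291)) (np.float64(177.82491524142569), np.float64(0.07531831452945564))
handle top [ 0.51342713 -0.31289486  0.117     ]
hold [ 0.63249667 -0.09151532  0.012     ] [0.68815323 0.0448008  0.012     ] [0.58476855 0.08437096 0.012     ] [ 0.60863261 -0.00357218  0.012     ] (np.float64(67.79027762746922), np.float64(0.14724041427642284)) (np.float64(159.05581041632175), np.float64(0.11069864341872163))
handle top side [ 0.50946929 -0.31793531  0.117     ]
hold side [ 0.60453433 -0.01173252  0.012     ] (np.float64(-110.96051854938327), np.float64(0.1529137994031049)) (np.float64(-112.47214662134259), np.float64(0.15394680416047452))
tray side [0.4990374  0.28525184 0.03      ] (np.float64(-94.70086946377731), np.float64(0.13422065302970335)) (np.float64(-95.90874402386966), np.float64(0.13482837408345794))
```

Request:
move_arm([
  [1,0.9,0.6,0.25,0.235],
  [1,0.9,0.6,0.25,0.235],
  [1,0.9,0.6,0.25,0.235],
  [1,0.9,0.6,0.25,0.235],
  [1,0.9,0.6,0.25,0.235],
])

```text
time_s: 0.65
tcp_pos: [0.4075, -0.4598, 0.2994]
tcp_rot: [-89.9, 0.1, -116.1]
wrist_force: [-0.2, 0.3, -0.3]
width: 0.0856
```

Request:
move_arm([
  [1,0.65,1,0,0.12],
  [1,0.65,1,0,0.12],
  [1,0.65,1,0,0.12],
  [1,0.65,1,0,0.12],
  [1,0.65,1,0,0.12],
])

```text
time_s: 1.15
tcp_pos: [0.5338, -0.2606, 0.2982]
tcp_rot: [-90.0, 0.1, -95.1]
wrist_force: [0.6, 0.1, -0.3]
width: 0.0854
```

```bash
python3 - <<'E'
from h import *
im,c=cam('wrist','w_rack'); s=sense(); print(s['tcp_pos'],s['tcp_rot'],s['joint_pos'],s['time_s'])
E
```

```text
[ 0.53731541 -0.25338234  0.29812508] [-89.91223563   0.28387094 -94.60851183] [ 38.22103174  18.55811903 -21.13572514  77.8336543    6.31947298
  84.79136958  12.91144402] 1.2
```

View pics/w_rack.png

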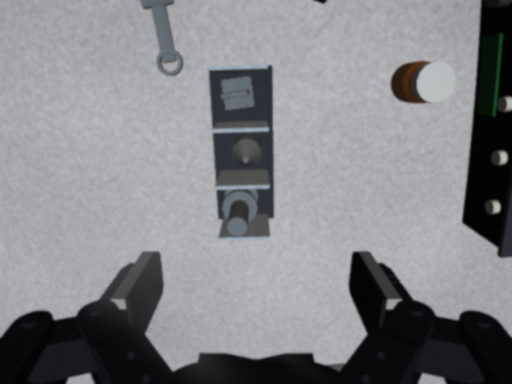

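```bash
python3 - <<'E'
from h import *
crop('w_rack',200,55,290,250,4,'c_wrack')
E
```

```text
(no output)
```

View pics/c_wrack.png

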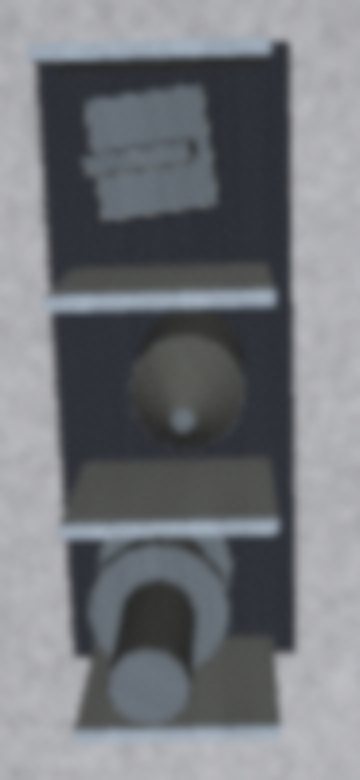

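```bash
python3 - <<'E'
from h import *
_,c=load('w_rack')
W=lambda x,y:(200+x/4,55+y/4)
def yaw(a,b): v=b-a; return np.degrees(np.arctan2(v[1],v[0])),np.linalg.norm(v)
print('handle top',onz(c,*W(149,686),.117),'collar',onz(c,*W(160,603),.062))
for p in [((30,50),(272,47)),((45,302),(277,298)),((62,529),(280,525)),((76,731),(281,731))]:
    a=onz(c,*W(*p[0]),.082);b=onz(c,*W(*p[1]),.082);print('part',(a+b)/2,yaw(a,b))
print('base edge',yaw(onz(c,*W(292,651),.012),onz(c,*W(288,42),.012)),yaw(onz(c,*W(75,655),.012),onz(c,*W(38,65),.012)))
E
```

```text
handle top [ 0.51056459 -0.31724947  0.117     ] collar [ 0.51110692 -0.31524154  0.062     ]
part [ 0.52542797 -0.16305398  0.082     ] (np.float64(-4.575764267434462), np.float64(0.059618509196904805))
part [ 0.52160993 -0.22478125  0.082     ] (np.float64(-4.184610091157229), np.float64(0.060093232108557285))
part [ 0.51801771 -0.28619922  0.082     ] (np.float64(-4.008214337667807), np.float64(0.05947067688401556))
part [ 0.51397362 -0.34741456  0.082     ] (np.float64(-5.066051919285292), np.float64(0.058921100388332655))
base edge (np.float64(86.1248504065414), np.float64(0.19435594746491136)) (np.float64(86.37370058379906), np.float64(0.1894987179583018))
```

Request:
move_arm([
  [1,0.37,1,0,-0.09],
  [1,0.37,1,0,-0.09],
  [1,0.37,1,0,-0.09],
  [1,0.37,1,0,-0.09],
  [1,0.37,1,0,-0.09],
])

```text
time_s: 1.7
tcp_pos: [0.6071, -0.0572, 0.298]
tcp_rot: [-90.1, 0.2, -111.0]
wrist_force: [-0.8, 0.1, 0.5]
width: 0.0856
```

Request:
move_arm([
  [1,0,0.2,0,0],
  [1,0,0.2,0,0],
  [1,0,0.2,0,0],
  [1,0,0.2,0,0],
])

```text
time_s: 2.1
tcp_pos: [0.6063, -0.0254, 0.298]
tcp_rot: [-90.0, -0.0, -111.5]
wrist_force: [-0.4, -0.9, -0.2]
width: 0.0855
```

```bash
python3 - <<'E'
from h import *
im,c=cam('wrist','w_hold'); s=sense(); print(s['tcp_pos'],s['tcp_rot'],s['joint_pos'],s['time_s'])
crop('w_hold',160,100,320,290,4,'c_whold')
E
```

```text
[ 0.60636113 -0.02576167  0.29804644] [-9.00100927e+01 -4.35331778e-02 -1.11577282e+02] [ 17.37609181  20.6940343  -24.79590701  75.55000038   8.58213138
  85.60097609 -28.24140432] 2.15
```

View pics/w_hold.png

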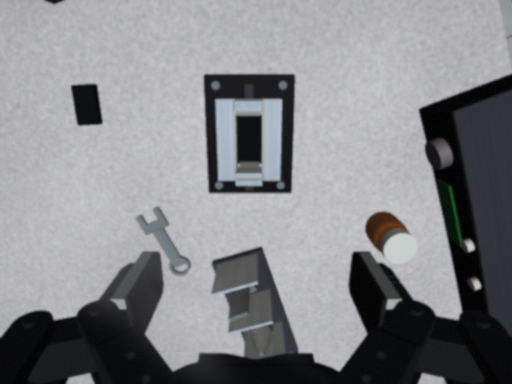

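```bash
python3 - <<'E'
from h import *
crop('w_hold',195,65,305,200,5,'c_whold')
E
```

```text
(no output)
```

View pics/c_whold.png

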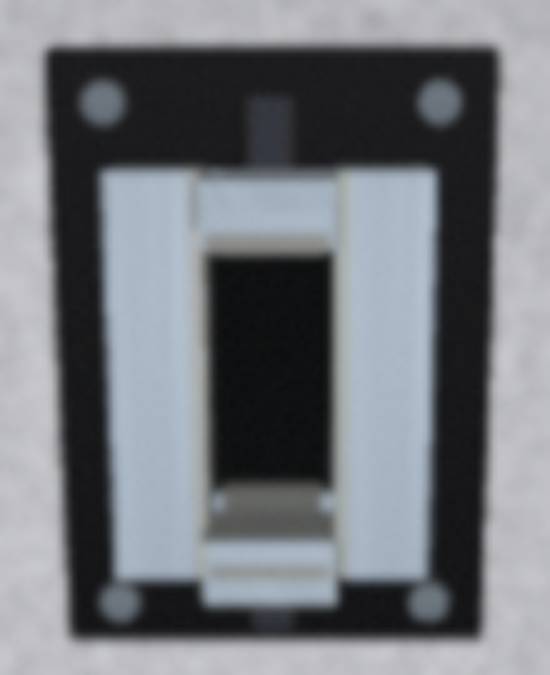

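```bash
python3 - <<'E'
from h import *
_,c=load('w_hold')
W=lambda x,y:(195+x/5-.4,65+y/5-.4)
def yaw(a,b): v=b-a; return np.degrees(np.arctan2(v[1],v[0])),np.linalg.norm(v)
for n,q,z in [('base',[(47,48),(498,48),(482,637),(72,637)],.012),('wall',[(100,168),(438,168),(430,582),(116,582)],.048),('screws',[(103,103),(440,103),(429,602),(120,602)],.013),('uprt',[(203,170),(341,170),(337,605),(202,605)],.074),('pocket side top',[(193,172),(343,172),(339,580),(200,580)],.048)]:
    p=[onz(c,*W(*x),z) for x in q]
    print(n,np.mean(p,0),'y:',yaw(p[3],p[0]),yaw(p[2],p[1]),'x:',yaw(p[0],p[1]),yaw(p[3],p[2]))
E
```

```text
base [ 0.60642961 -0.00624533  0.012     ] y: (np.float64(68.44501726326823), np.float64(0.14789315365142436)) (np.float64(68.74348441912547), np.float64(0.14779208775409058)) x: (np.float64(-21.594954322968952), np.float64(0.10758524388074181)) (np.float64(-21.540168583144702), np.float64(0.10835510149399229))
wall [ 0.60603661 -0.0066559   0.048     ] y: (np.float64(68.6803839186436), np.float64(0.09561606173071868)) (np.float64(68.65245171596783), np.float64(0.09555952530611962)) x: (np.float64(-21.588537453306106), np.float64(0.07492141018144628)) (np.float64(-21.545433561571976), np.float64(0.0748745803554631))
screws [ 0.60552529 -0.0073787   0.013     ] y: (np.float64(68.47309119054609), np.float64(0.12516877448460656)) (np.float64(68.4892953470101), np.float64(0.1251011876918745)) x: (np.float64(-21.591291310409897), np.float64(0.0808326190936585)) (np.float64(-21.543373681327665), np.float64(0.08086795200251339))
uprt [ 0.60696201 -0.00556558  0.074     ] y: (np.float64(67.28849053599386), np.float64(0.09387497732616289)) (np.float64(68.27623273491217), np.float64(0.093835704581056)) x: (np.float64(-21.584234062794152), np.float64(0.028462065403767608)) (np.float64(-21.54350575449913), np.float64(0.03008039363779167))
pocket side top [ 0.60547673 -0.00666687  0.048     ] y: (np.float64(68.34232502009202), np.float64(0.09418858534351726)) (np.float64(68.25949507057238), np.float64(0.09416390811422203)) x: (np.float64(-21.58930937093446), np.float64(0.03325258304186515)) (np.float64(-21.54616336347332), np.float64(0.03311649358180246))
```

Request:
move_arm([
  [1,-0.35,1,0,0.09],
  [1,-0.35,1,0,0.09],
  [1,-0.35,1,0,0.09],
  [1,-0.35,1,0,0.09],
  [1,-0.35,1,0,0.09],
])

```text
time_s: 2.65
tcp_pos: [0.5338, 0.1816, 0.299]
tcp_rot: [-90.0, 0.1, -94.8]
wrist_force: [-0.7, -0.5, 0.5]
width: 0.0855
```

Request:
move_arm([
  [1,-0.25,0.4,0,0],
  [1,-0.25,0.4,0,0],
  [1,-0.25,0.4,0,0],
  [1,-0.25,0.4,0,0],
  [1,-0.25,0.4,0,0],
])

```text
time_s: 3.15
tcp_pos: [0.4877, 0.2539, 0.2981]
tcp_rot: [-90.0, -0.0, -95.4]
wrist_force: [-0.3, -0.4, -0.7]
width: 0.0851
```

```bash
python3 - <<'E'
from h import *
im,c=cam('wrist','w_tray'); s=sense(); print(s['tcp_pos'],s['tcp_rot'],s['joint_pos'],s['time_s'])
E
```

```text
[0.48773705 0.2537828  0.2980644 ] [-9.00002834e+01 -4.19444664e-02 -9.54653602e+01] [ -1.31170762  14.78689324 -36.33772504  84.27435198   8.78057693
  83.82272823 -43.15505467] 3.2
```

View pics/w_tray.png

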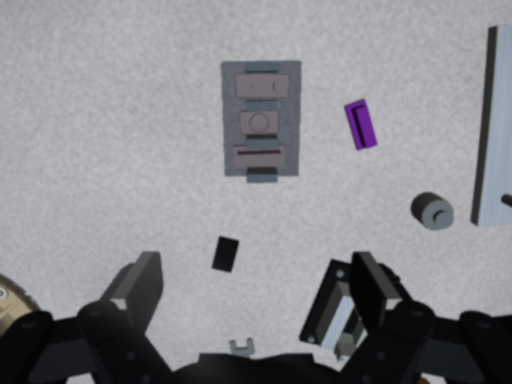

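```bash
python3 - <<'E'
from h import *
crop('w_tray',210,50,310,190,5,'c_wtray')
E
```

```text
(no output)
```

View pics/c_wtray.png

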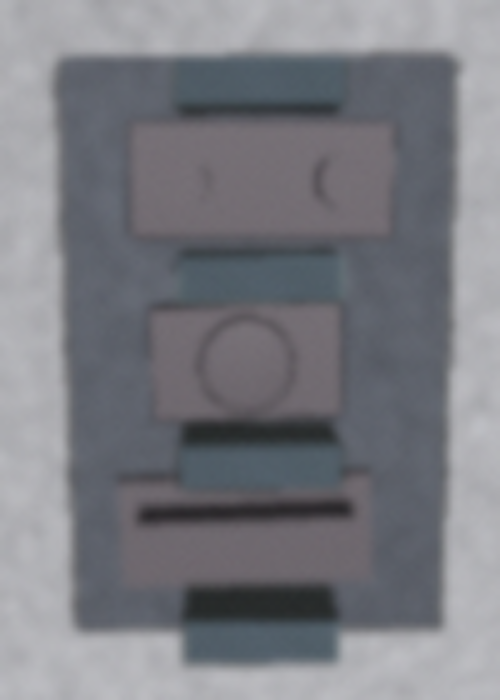

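```bash
python3 - <<'E'
from h import *
_,c=load('w_tray')
W=lambda x,y:(210+x/5-.4,50+y/5-.4)
def yaw(a,b): v=b-a; return np.degrees(np.arctan2(v[1],v[0])),np.linalg.norm(v)
p=[onz(c,*W(*x),.03) for x in [(58,58),(458,58),(440,629),(78,629)]]
print('tray',np.mean(p,0),yaw(p[3],p[0]),yaw(p[2],p[1]),yaw(p[0],p[1]),yaw(p[3],p[2]))
for z in (.05,.06): 
  a,b=onz(c,*W(138,524),z),onz(c,*W(353,518),z);print('rib top +y edge',z,(a+b)/2,yaw(a,b))
for z in (.03,.038):
  a,b=onz(c,*W(116,480),z),onz(c,*W(372,470),z);print('plate +y edge',z,(a+b)/2,yaw(a,b))
a,b=onz(c,*W(121,585),.038),onz(c,*W(374,582),.038);print('bottom',(a+b)/2,yaw(a,b))
for z in (.068,):
  for q in [((184,625),(338,625)),((184,662),(338,662)),((180,450),(343,445)),((180,490),(343,488))]:
    a,b=[onz(c,*W(*x),z) for x in q];print('div',(a+b)/2,yaw(a,b))
print(proj(c,[.5,.25,.06]))
E
```

```text
tray [0.49870551 0.29118714 0.03      ] (np.float64(85.00833979230164), np.float64(0.1337012287370379)) (np.float64(84.86144030780952), np.float64(0.13378678857660725)) (np.float64(-5.38791283175399), np.float64(0.09036189175617215)) (np.float64(-5.443598825120033), np.float64(0.09001951830192313))
rib top +y edge 0.05 [0.49212779 0.25608728 0.05      ] (np.float64(-3.8160125347660685), np.float64(0.04971990921930381))
rib top +y edge 0.06 [0.49222174 0.25812145 0.06      ] (np.float64(-3.8160125347660743), np.float64(0.04838797138741995))
plate +y edge 0.03 [0.49260795 0.26330093 0.03      ] (np.float64(-3.183216787575043), np.float64(0.061887015137821536))
plate +y edge 0.038 [0.49266952 0.26469878 0.038     ] (np.float64(-3.1832167875750086), np.float64(0.060628157543649086))
bottom [0.49109272 0.2383499  0.038     ] (np.float64(-4.745330440684421), np.float64(0.061079405166550554))
div [0.49358904 0.23582982 0.068     ] (np.float64(-5.442705984112558), np.float64(0.03454632784950134))
div [0.4928178  0.22721436 0.068     ] (np.float64(-5.446873141828386), np.float64(0.034793351987571816))
div [0.49725373 0.27556058 0.068     ] (np.float64(-3.6600925595647613), np.float64(0.03540519444862914))
div [0.49644491 0.26649193 0.068     ] (np.float64(-4.717337536803254), np.float64(0.035656756606306295))
[266.19905176 160.18605584]
```

Request:
move_arm([
  [1,0.02,-0.0125,-0.84,0.004],
  [1,0.02,-0.0125,-0.84,0.004],
  [1,0.02,-0.0125,-0.84,0.004],
  [1,0.02,-0.0125,-0.84,0.004],
  [1,0.02,-0.0125,-0.84,0.004],
])

```text
time_s: 3.7
tcp_pos: [0.4896, 0.2504, 0.1267]
tcp_rot: [-90.3, -0.2, -94.7]
wrist_force: [-0.0, 0.5, 1.3]
width: 0.0855
```

```bash
python3 - <<'E'
from h import *
im,c=cam('wrist','w_tray2'); s=sense(); print(s['tcp_pos'],s['tcp_rot'],s['time_s'])
print(proj(c,[.492,.2513,.06]))
E
```

```text
[0.49067021 0.2516737  0.12925384] [-9.01430601e+01 -7.63438692e-02 -9.46802847e+01] 3.75
[259.08886399 213.65533152]
```

View pics/w_tray2.png

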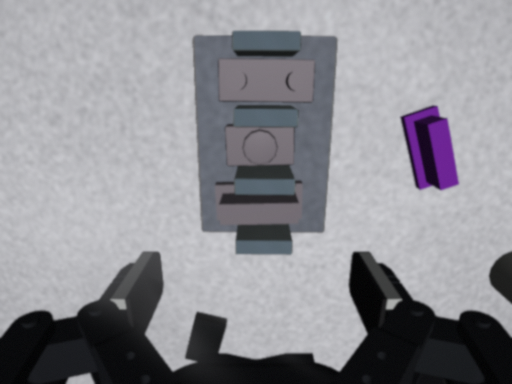

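Request:
move_arm([
  [1,0.007,0,-0.15,0],
  [1,0.007,0,-0.3,0],
  [1,0.007,0,-0.37,0],
  [1,0.007,0,-0.37,0],
  [1,0.007,0,-0.37,0],
])

```text
time_s: 4.25
tcp_pos: [0.4929, 0.2539, 0.058]
tcp_rot: [-89.9, 0.1, -94.6]
wrist_force: [-0.1, 0.1, 0.5]
width: 0.0856
```

```bash
python3 - <<'E'
from h import *
im,c=cam('wrist','w_tray3'); s=sense(); print(s['tcp_pos'],s['tcp_rot'],s['wrist_force'],s['time_s'])
E
```

```text
[0.49302786 0.25411718 0.05823839] [-8.98676291e+01  9.01412251e-02 -9.45470886e+01] [-0.14755342 -0.68613234 -0.00332932] 4.3
```

View pics/w_tray3.png

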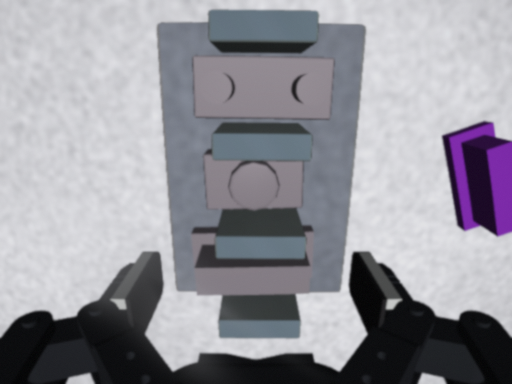

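Request:
move_arm([
  [1,-0.005,-0.012,-0.015,0],
  [1,-0.005,-0.012,-0.015,0],
  [1,-0.005,-0.012,-0.015,0],
])

```text
time_s: 4.6
tcp_pos: [0.4911, 0.251, 0.0538]
tcp_rot: [-90.0, 0.0, -94.5]
wrist_force: [-0.7, -0.2, 1.1]
width: 0.0853
```

Request:
move_arm([
  [1,0,0,0,0],
])

```text
time_s: 4.7
tcp_pos: [0.4909, 0.2511, 0.0536]
tcp_rot: [-90.0, 0.0, -94.5]
wrist_force: [0.4, 0.6, -0.2]
width: 0.0849
```

Request:
move_arm([
  [0,0.003,0,0.005,0],
  [-1,0.003,0,0.005,0],
  [-1,0.003,0,0.005,0],
  [-1,0.003,0,0.005,0],
  [-1,0.003,0,0.005,0],
])

```text
time_s: 5.2
tcp_pos: [0.4917, 0.2513, 0.0547]
tcp_rot: [-90.0, 0.0, -94.5]
wrist_force: [0.1, -0.5, 5.6]
width: 0.0487
```

Request:
move_arm([
  [-1,0,0,0,0],
  [-1,0,0,0,0],
  [-1,0,0,0,0],
])

```text
time_s: 5.5
tcp_pos: [0.4917, 0.2513, 0.0547]
tcp_rot: [-90.0, 0.0, -94.5]
wrist_force: [0.5, 0.2, 5.9]
width: 0.0488
```

```bash
python3 - <<'E'
from h import *
im,c=cam('wrist','w_tray4'); s=sense(); print(s['tcp_pos'],s['tcp_rot'],s['wrist_force'],s['time_s'])
E
```

```text
[0.49172525 0.25131737 0.05471202] [-8.99624829e+01  3.14542954e-02 -9.45298112e+01] [0.75931351 0.17509088 4.33863772] 5.55
```

View pics/w_tray4.png

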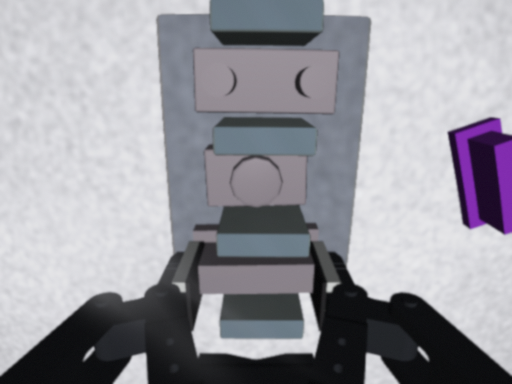

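```bash
python3 - <<'E'
from h import *
_,c=load('w_tray')
for n,p,z in [('coupon',(226,254),.012),('purple',(361,125),.01),('weight',(433,211),.04),('wrench',(241,347),.01)]: print(n,onz(c,*p,z))
E
```

```text
coupon [0.43267029 0.11006389 0.012     ]
purple [0.6231139  0.27268142 0.01      ]
weight [0.70777273 0.15976369 0.04      ]
wrench [ 0.43497869 -0.0601291   0.01      ]
```

Request:
move_arm([
  [-1,0,0,0.15,0],
  [-1,0,0,0.3,0],
  [-1,0,0,0.45,0],
  [-1,0,0,0.5,0],
  [-1,0,0,0.5,0],
])

```text
time_s: 6.05
tcp_pos: [0.492, 0.2513, 0.1552]
tcp_rot: [-89.9, 0.1, -94.5]
wrist_force: [0.3, 0.1, -1.0]
width: 0.0486
```

Request:
move_arm([
  [-1,0.41,-0.48,0,0.23],
  [-1,0.41,-0.48,0,0.23],
  [-1,0.41,-0.48,0,0.23],
  [-1,0.41,-0.48,0,0.23],
  [-1,0.41,-0.48,0,0.23],
])

```text
time_s: 6.55
tcp_pos: [0.5731, 0.153, 0.1514]
tcp_rot: [-90.2, 0.1, -52.9]
wrist_force: [0.2, 0.2, -0.6]
width: 0.0486
```

Request:
move_arm([
  [-1,0,0,-0.4,0.176],
  [-1,0,0,-0.4,0.176],
  [-1,0,0,-0.4,0.176],
  [-1,0,0,-0.4,0.176],
  [-1,0,0,-0.4,0.176],
])

```text
time_s: 7.05
tcp_pos: [0.572, 0.1547, 0.0717]
tcp_rot: [-90.1, 0.2, -21.3]
wrist_force: [0.1, 0.1, -0.2]
width: 0.0487
```

```bash
python3 - <<'E'
from h import *
im,c=cam('wrist','w_pl1'); s=sense(); print(s['tcp_pos'],s['tcp_rot'],s['joint_pos'],s['wrist_force'],s['time_s'])
E
```

```text
[0.57232387 0.15475077 0.07229373] [-90.06746461   0.16499003 -21.57641951] [ 14.0682377   33.50994878 -43.64168544  94.18944921  25.28327006
  62.79770414  31.74992366] [ 0.05295472  0.68121872 -0.79106862] 7.1
```

View pics/w_pl1.png

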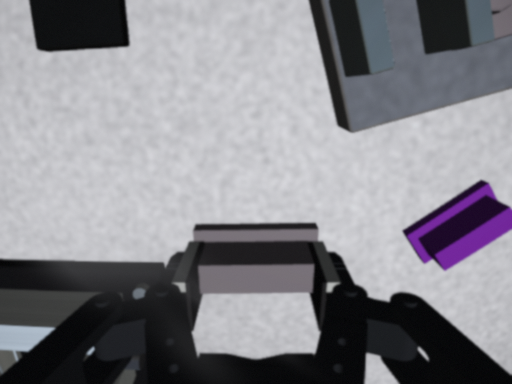

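Request:
move_arm([
  [-1,0,0,-0.12,0],
  [-1,0,0,-0.2,0],
  [-1,0,0,-0.215,0],
  [-1,0,0,-0.225,0],
  [-1,0,0,-0.225,0],
])

```text
time_s: 7.6
tcp_pos: [0.5736, 0.1553, 0.0296]
tcp_rot: [-90.0, -0.0, -21.5]
wrist_force: [-0.3, 0.0, 0.3]
width: 0.0484
```

Request:
move_arm([
  [-1,0,0,-0.005,0],
  [-1,0,0,-0.005,0],
])

```text
time_s: 7.8
tcp_pos: [0.5738, 0.1552, 0.0289]
tcp_rot: [-90.0, -0.0, -21.5]
wrist_force: [0.6, -0.9, -0.7]
width: 0.0491
```

Request:
move_arm([
  [-1,0,0,-0.01,0],
  [-1,0,0,-0.01,0],
  [-1,0,0,-0.01,0],
])

```text
time_s: 8.1
tcp_pos: [0.5734, 0.155, 0.0263]
tcp_rot: [-90.0, 0.0, -21.5]
wrist_force: [-0.1, -0.3, -0.6]
width: 0.0486
```

Request:
move_arm([
  [-1,0,0,-0.008,0],
  [-1,0,0,-0.008,0],
  [-1,0,0,-0.008,0],
])

```text
time_s: 8.4
tcp_pos: [0.5736, 0.1551, 0.0248]
tcp_rot: [-90.0, -0.0, -21.5]
wrist_force: [0.4, 0.2, 0.9]
width: 0.0487
```

Request:
move_arm([
  [0,0,0,-0.002,0],
  [0.5,0,0,-0.002,0],
  [1,0,0,-0.002,0],
  [1,0,0,-0.002,0],
  [1,0,0,-0.002,0],
])

```text
time_s: 8.9
tcp_pos: [0.5733, 0.155, 0.0241]
tcp_rot: [-90.0, 0.0, -21.5]
wrist_force: [-0.5, -0.1, 0.7]
width: 0.0855
```

Request:
move_arm([
  [1,0,0,0.2,0],
  [1,0,0,0.4,0],
  [1,0,0,0.5,0],
  [1,0,0,0.5,-0.047],
  [1,0,0,0.5,-0.095],
])

```text
time_s: 9.4
tcp_pos: [0.5739, 0.1551, 0.1253]
tcp_rot: [-89.9, -0.1, -38.8]
wrist_force: [-0.6, 0.9, -1.1]
width: 0.0855
```

Request:
move_arm([
  [1,0,0,0,-0.235],
  [1,0,0,0,-0.235],
  [1,0,0,0,-0.235],
  [1,0,0,0,-0.235],
  [1,0,0,0,-0.235],
])

```text
time_s: 9.9
tcp_pos: [0.5733, 0.1551, 0.1242]
tcp_rot: [-90.0, 0.0, -81.2]
wrist_force: [-0.3, -0.3, 0.0]
width: 0.0852
```

Request:
move_arm([
  [1,0,0,0,-0.17],
  [1,0,0,0,-0.17],
  [1,0,0,0,-0.17],
  [1,0,0,0,-0.17],
  [1,0,0,0,-0.17],
])

```text
time_s: 10.4
tcp_pos: [0.5733, 0.1552, 0.1243]
tcp_rot: [-90.0, -0.0, -111.5]
wrist_force: [0.4, -0.9, -0.2]
width: 0.0857
```

```bash
python3 - <<'E'
from h import *
im,c=cam('wrist','w_kb'); s=sense(); print(s['tcp_pos'],s['tcp_rot'],s['joint_pos'],s['wrist_force'],s['time_s'])
cam('scene','s_kb')
E
```

```text
[0.57330666 0.15517645 0.12424627] [-9.00022364e+01 -8.38069739e-03 -1.11273444e+02] [  2.9134716   25.85058922 -27.71779539  92.00830794  12.89896779
  65.34405515 -49.12508716] [-0.09204971  0.25486303 -0.40510354] 10.45
```

View pics/w_kb.png

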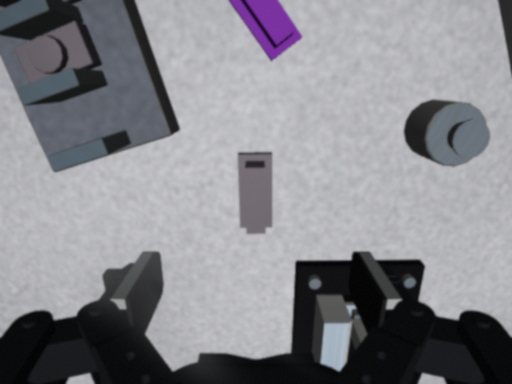

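```bash
python3 - <<'E'
from h import *
crop('w_kb',225,140,285,245,6,'c_kb')
_,c=load('w_kb'); print(proj(c,[.5733,.1551,.008]),proj(c,[.5733,.1551,.03]))
E
```

```text
[254.73123776 191.66919122] [254.65438492 201.25704293]
```

View pics/c_kb.png

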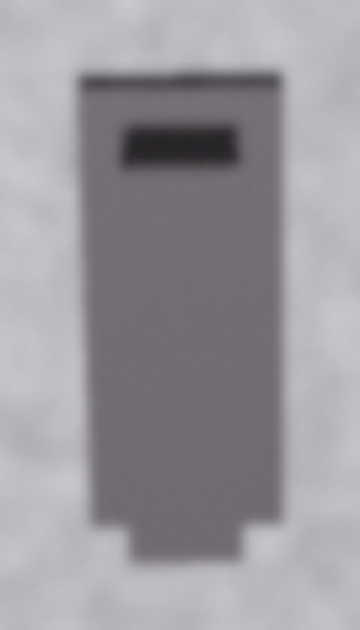

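```bash
python3 - <<'E'
from h import *
_,c=load('w_kb')
W=lambda x,y:(225+x/6-.4,140+y/6-.4)
def yaw(a,b): v=b-a; return np.degrees(np.arctan2(v[1],v[0])),np.linalg.norm(v)
p=[onz(c,*W(*x),.008) for x in [(78,88),(282,86),(284,522),(91,524)]]
print(np.mean(p,0),yaw(p[3],p[0]),yaw(p[2],p[1]),yaw(p[0],p[1]),yaw(p[3],p[2]))
p=[onz(c,*W(*x),.03) for x in [(120,166),(240,163),(243,560),(130,560)]]
print(np.mean(p,0),yaw(p[3],p[0]),yaw(p[2],p[1]),yaw(p[0],p[1]),yaw(p[3],p[2]))
E
```

```text
[0.57364954 0.15490272 0.008     ] (np.float64(69.24422507704813), np.float64(0.059226605485239975)) (np.float64(69.6500565645746), np.float64(0.05919468185433693)) (np.float64(-20.90218220690701), np.float64(0.025424872646016543)) (np.float64(-20.82574122314653), np.float64(0.025844086997943543))
[0.57368274 0.15509441 0.03      ] (np.float64(69.34595536854626), np.float64(0.04955808247908989)) (np.float64(69.44151169971077), np.float64(0.04991296239588447)) (np.float64(-20.00093697377421), np.float64(0.013758689708015)) (np.float64(-21.473539430286074), np.float64(0.013842455154650718))
```

Request:
move_arm([
  [1,0.002,-0.001,-0.2,0],
  [1,0.002,-0.001,-0.4,0],
  [1,0.002,-0.001,-0.466,0],
  [1,0.002,-0.001,-0.466,0],
  [1,0.002,-0.001,-0.466,0],
])

```text
time_s: 11.0
tcp_pos: [0.5746, 0.1553, 0.0324]
tcp_rot: [-90.0, 0.1, -111.4]
wrist_force: [-0.6, 0.5, 0.4]
width: 0.0852
```

Request:
move_arm([
  [1,0,0,0,0],
  [1,0,0,0,0],
])

```text
time_s: 11.2
tcp_pos: [0.575, 0.1553, 0.033]
tcp_rot: [-89.9, 0.1, -111.4]
wrist_force: [-0.0, 0.5, 0.3]
width: 0.0852
```

Request:
move_arm([
  [1,-0.005,-0.001,-0.012,0],
  [1,-0.005,-0.001,-0.012,0],
  [1,-0.005,-0.001,-0.012,0],
])

```text
time_s: 11.5
tcp_pos: [0.5728, 0.1546, 0.0288]
tcp_rot: [-90.0, 0.0, -111.4]
wrist_force: [-0.1, -0.1, -0.1]
width: 0.0856
```

Request:
move_arm([
  [0,0,0,0,0],
  [-0.5,0,0,0,0],
  [-1,0,0,0,0],
  [-1,0,0,0,0],
  [-1,0,0,0,0],
])

```text
time_s: 12.0
tcp_pos: [0.5729, 0.1546, 0.0288]
tcp_rot: [-90.0, 0.0, -111.4]
wrist_force: [-7.1, -3.1, 26.5]
width: 0.0125
```

Request:
move_arm([
  [-1,0,0,0,0],
  [-1,0,0,0,0],
  [-1,0,0,0,0],
  [-1,0,0,0,0],
])

```text
time_s: 12.4
tcp_pos: [0.573, 0.1547, 0.0289]
tcp_rot: [-90.0, 0.0, -111.4]
wrist_force: [-1.0, -0.3, 2.7]
width: 0.0126
```

```bash
python3 - <<'E'
from h import *
im,c=cam('wrist','w_kg'); s=sense(); print(s['tcp_pos'],s['tcp_rot'],s['wrist_force'],s['width'],s['time_s'])
E
```

```text
[0.57296647 0.15471796 0.02884395] [-8.99876787e+01  1.68375077e-02 -1.11404548e+02] [0.06705977 0.64489358 2.28372097] 0.01234985588731596 12.45
```

View pics/w_kg.png

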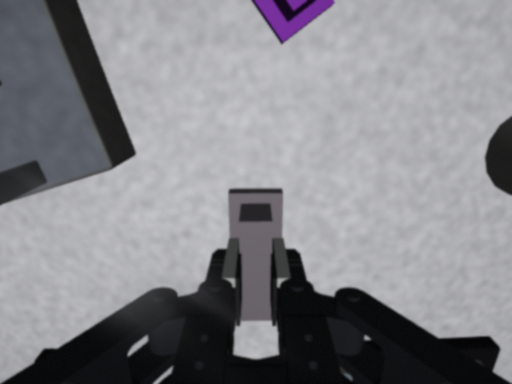

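Request:
move_arm([
  [-0.4,0,0,0,0],
  [-0.4,0,0,0,0],
  [-0.4,0,0,0.025,0],
  [-0.4,0,0,0.025,0],
  [-0.4,0,0,0.025,0],
])

```text
time_s: 12.95
tcp_pos: [0.573, 0.1547, 0.0339]
tcp_rot: [-90.0, 0.0, -111.4]
wrist_force: [0.4, 0.4, 0.2]
width: 0.0258
```

Request:
move_arm([
  [-0.4,0,0,0,0],
  [-0.4,0,0,0,0],
])

```text
time_s: 13.15
tcp_pos: [0.5728, 0.1546, 0.0336]
tcp_rot: [-90.0, -0.0, -111.4]
wrist_force: [0.6, 0.6, -0.1]
width: 0.0259
```

Request:
move_arm([
  [-1,0,0,0,0],
  [-1,0,0,0,0],
  [-1,0,0,0,0],
  [-1,0,0,0,0],
])

```text
time_s: 13.55
tcp_pos: [0.573, 0.1547, 0.0338]
tcp_rot: [-90.0, 0.0, -111.4]
wrist_force: [-0.5, 0.8, 1.8]
width: 0.0122
```

```bash
python3 - <<'E'
from h import *
im,c=cam('wrist','w_kg2'); s=sense(); print(s['tcp_pos'],s['tcp_rot'],s['wrist_force'],s['width'],s['time_s'])
crop('w_kg2',190,170,330,370,3,'c_kg2')
E
```

```text
[0.57294183 0.1546937  0.03380659] [-8.99907942e+01  1.23996783e-02 -1.11407508e+02] [-0.07428988  0.51166106  2.03659974] 0.012592079454053134 13.6
```

View pics/c_kg2.png

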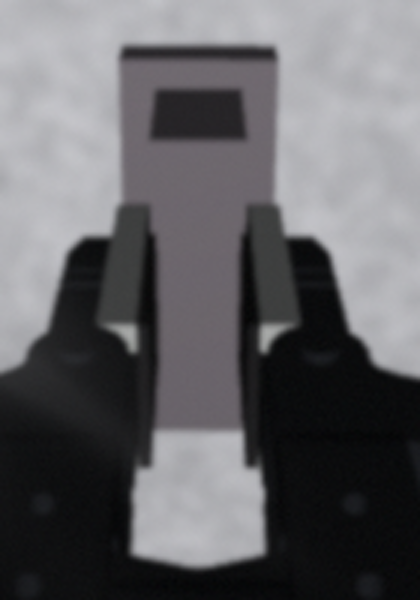

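Request:
move_arm([
  [-1,0,0,0.2,0],
  [-1,0,0,0.4,0],
  [-1,0,0,0.5,0],
  [-1,0.08,-0.3,0.5,0],
  [-1,0.12,-0.55,0.5,0],
])

```text
time_s: 14.1
tcp_pos: [0.5952, 0.0582, 0.1348]
tcp_rot: [-89.9, 0.1, -111.1]
wrist_force: [1.3, -1.4, -1.0]
width: 0.0124
```

Request:
move_arm([
  [-1,0.044,-0.26,0,0],
  [-1,0.044,-0.26,0,0],
  [-1,0.044,-0.26,0,0],
  [-1,0.044,-0.26,0,0],
  [-1,0.044,-0.26,0,0],
])

```text
time_s: 14.6
tcp_pos: [0.6031, 0.0074, 0.1336]
tcp_rot: [-90.0, 0.1, -111.2]
wrist_force: [-0.9, 0.8, -1.1]
width: 0.0121
```

```bash
python3 - <<'E'
from h import *
im,c=cam('wrist','w_h1'); s=sense(); print(s['tcp_pos'],s['tcp_rot'],s['wrist_force'],s['width'],s['time_s'])
cam('scene','s_h1');cam('side','d_h1')
E
```

```text
[0.60314821 0.0072637  0.13369305] [-9.00246737e+01  3.86661079e-02 -1.11234226e+02] [-0.35557757  0.50028218 -0.73139979] 0.012272879573631318 14.65
```

View pics/w_h1.png

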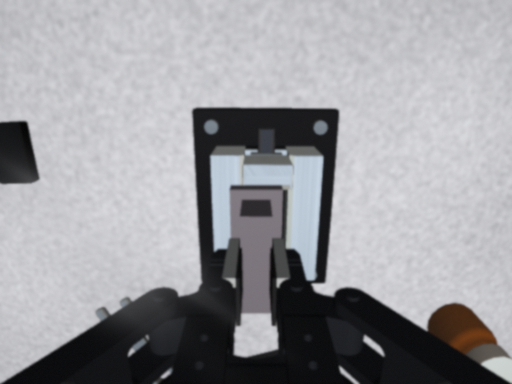

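Request:
move_arm([
  [-1,0.012,-0.072,-0.08,-0.001],
  [-1,0.012,-0.072,-0.08,-0.001],
  [-1,0.012,-0.072,-0.08,-0.001],
  [-1,0.012,-0.072,-0.08,-0.001],
])

```text
time_s: 15.15
tcp_pos: [0.6058, -0.0093, 0.1175]
tcp_rot: [-90.0, 0.0, -111.6]
wrist_force: [-0.3, 0.4, -0.6]
width: 0.0124
```

```bash
python3 - <<'E'
from h import *
im,c=cam('wrist','w_h2'); s=sense(); print(s['tcp_pos'],s['tcp_rot'],s['wrist_force'],s['width'],s['time_s'])
crop('w_h2',170,110,350,330,3.3,'c_h2')
cam('side','d_h2');crop('d_h2',220,120,340,260,5,'c_d2')
E
```

```text
[ 0.60587528 -0.00901558  0.11779732] [-9.00018633e+01  2.52885017e-02 -1.11581920e+02] [ 0.11595711 -0.06101393 -0.77053018] 0.012170779765442702 15.2
```

View pics/c_h2.png

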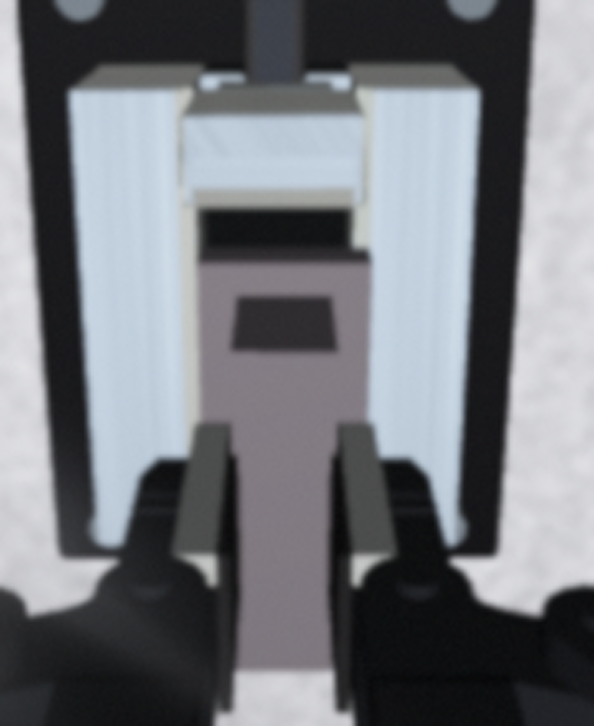

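View pics/c_d2.png

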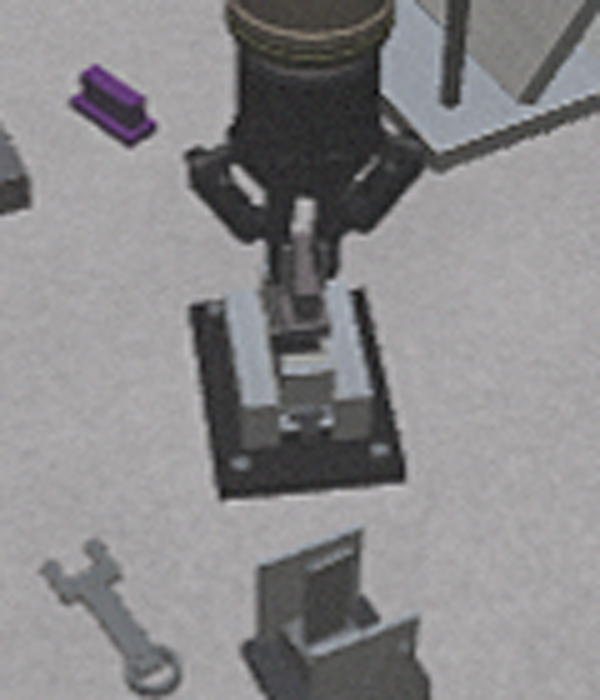

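```bash
cat > m.py <<'E'
from h import *
ax=np.array([np.cos(np.radians(-21.5)),np.sin(np.radians(-21.5)),0]);ay=np.array([-ax[1],ax[0],0])
H=np.array([.6058,-.0067,0])
def loc(p): return np.round([(p-H)@ax*1e3,(p-H)@ay*1e3],1)
E
python3 - <<'E'
from m import *
_,c=load('w_h2')
W=lambda x,y:(170+x/3.3-.35,110+y/3.3-.35)
zt=.1178
for n,p,z in [('wallTL',(68,90),.048),('wallTR',(480,90),.048),('wall bot L',(97,548),.048),('wall bot R',(460,545),.048),('upr L',(182,115),.076),('upr R',(366,115),.076),('plateTL',(199,262),zt-.0258),('plateTR',(370,262),zt-.0258),('ribTL',(231,351),zt-.0038),('ribTR',(338,351),zt-.0038),('ribBL',(234,668),zt-.0038),('ribBR',(332,668),zt-.0038),('upr inner L',(195,190),.06),('screwL',(80,0),.013),('screwR',(472,0),.013)]:
    print(n,loc(onz(c,*W(*p),z)))
print(loc(np.array([.6059,-.0090,0])))
E
```

```text
wallTL [-37.3  47.1]
wallTR [37.1 46.9]
wall bot L [-37.4 -47.8]
wall bot R [ 38.1 -47.2]
upr L [-14.1  47.3]
upr R [14.4 47.2]
plateTL [-10.7  28.4]
plateTR [14.3 28.4]
ribTL [-5.1 23.4]
ribTR [ 8.6 23.4]
ribBL [ -5.6 -25.8]
ribBR [  8.5 -25.8]
upr inner L [-13.8  31.4]
screwL [-40.7  60.6]
screwR [40.8 60.4]
[ 0.9 -2.1]
```

Request:
move_arm([
  [-1,-0.005,0.009,-0.09,0],
  [-1,-0.005,0.009,-0.09,0],
  [-1,-0.005,0.009,-0.09,0],
  [-1,-0.005,0.009,-0.09,0],
])

```text
time_s: 15.65
tcp_pos: [0.6052, -0.0074, 0.1005]
tcp_rot: [-89.9, 0.0, -111.6]
wrist_force: [-0.2, 0.4, -0.3]
width: 0.0125
```

```bash
python3 - <<'E'
from m import *
im,c=cam('wrist','w_h3'); s=sense(); print(s['tcp_pos'],loc(s['tcp_pos']*[1,1,0]),s['tcp_rot'],s['wrist_force'],s['time_s'])
crop('w_h3',170,110,350,330,3.3,'c_h3')
E
```

```text
[ 0.60527253 -0.00744154  0.10058309] [-0.2 -0.9] [-8.99385871e+01  2.81937283e-02 -1.11587898e+02] [ 1.57495282  0.37785476 -0.41419663] 15.7
```

View pics/c_h3.png

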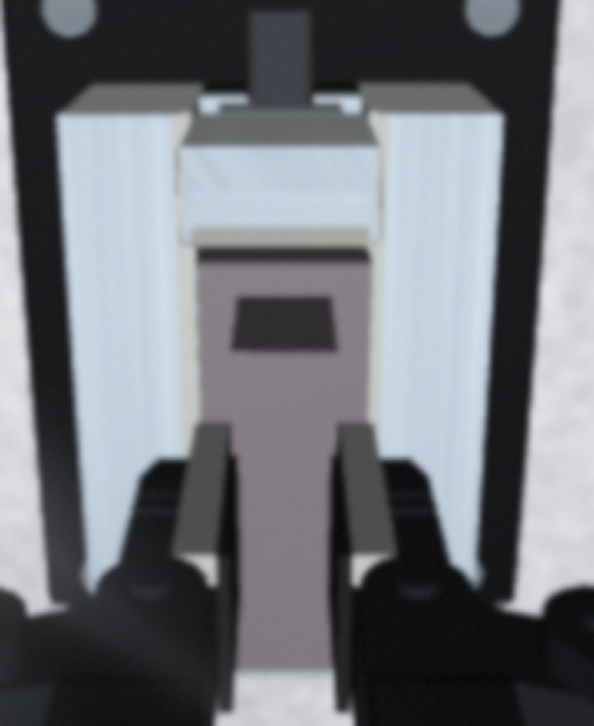

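```bash
python3 - <<'E'
from m import *
_,c=load('w_h3')
W=lambda x,y:(170+x/3.3-.35,110+y/3.3-.35)
zt=.1006
for n,p,z in [('wallTL',(56,114),.048),('wallTR',(505,114),.048),('upr L',(180,145),.076),('upr R',(379,145),.076),('plateTL',(197,262),zt-.0258),('plateTR',(371,262),zt-.0258),('ribTL',(231,351),zt-.0038),('ribTR',(338,351),zt-.0038),('ribBL',(234,670),zt-.0038),('ribBR',(332,670),zt-.0038),('screwL',(69,10),.013),('screwR',(493,10),.013)]:
    print(n,loc(onz(c,*W(*p),z)))
E
```

```text
wallTL [-37.2  47.2]
wallTR [37.2 47.1]
upr L [-14.   47.6]
upr R [13.9 47.5]
plateTL [-12.2  29.9]
plateTR [13.3 29.9]
ribTL [-6.3 24.9]
ribTR [ 7.4 24.9]
ribBL [ -6.8 -24.7]
ribBR [  7.3 -24.7]
screwL [-40.8  61.5]
screwR [41.  61.3]
```

Request:
move_arm([
  [-1,-0.001,0,-0.04,0],
  [-1,-0.001,0,-0.08,0],
  [-1,-0.001,0,-0.1,0],
  [-1,-0.001,0,-0.11,0],
  [-1,-0.001,0,-0.11,0],
])

```text
time_s: 16.2
tcp_pos: [0.6043, -0.0075, 0.0771]
tcp_rot: [-90.1, -0.0, -111.6]
wrist_force: [0.4, -0.5, -0.2]
width: 0.0123
```

```bash
python3 - <<'E'
from m import *
s=sense(); print(s['tcp_pos'],loc(s['tcp_pos']*[1,1,0]),s['tcp_rot'],s['wrist_force'],s['time_s'])
E
```

```text
[ 0.60427513 -0.00747593  0.0771091 ] [-1.1 -1.3] [-9.00557958e+01 -1.16533883e-02 -1.11586829e+02] [ 0.42263155 -0.54670477 -0.20498314] 16.2
```

Request:
move_arm([
  [-1,0.001,0.001,-0.01,0],
  [-1,0.001,0.001,-0.018,0],
  [-1,0.001,0.001,-0.022,0],
  [-1,0.001,0.001,-0.022,0],
])

```text
time_s: 16.6
tcp_pos: [0.6047, -0.0073, 0.0732]
tcp_rot: [-90.0, 0.0, -111.6]
wrist_force: [-1.0, -0.4, -1.4]
width: 0.0123
```

Request:
move_arm([
  [-1,0,0,-0.008,0],
  [-1,0,0,-0.008,0],
])

```text
time_s: 16.8
tcp_pos: [0.6048, -0.0073, 0.0716]
tcp_rot: [-90.0, 0.0, -111.6]
wrist_force: [-0.7, -0.1, 0.5]
width: 0.0122
```

```bash
python3 - <<'E'
from m import *
s=sense(); print(s['tcp_pos'],loc(s['tcp_pos']*[1,1,0]),s['tcp_rot'],s['wrist_force'],s['time_s'])
E
```

```text
[ 0.60477493 -0.00726744  0.07157225] [-0.7 -0.9] [-9.00031894e+01  5.66239384e-03 -1.11585879e+02] [-0.72451206 -0.13719155  0.45454655] 16.8
```

Request:
move_arm([
  [-1,0,0,-0.004,0],
  [-1,0,0,-0.004,0],
])

```text
time_s: 17.0
tcp_pos: [0.6049, -0.0071, 0.071]
tcp_rot: [-90.0, 0.0, -111.6]
wrist_force: [0.7, 0.6, 0.3]
width: 0.0125
```

Request:
move_arm([
  [-1,0,0,-0.002,0],
  [-1,0,0,-0.002,0],
])

```text
time_s: 17.2
tcp_pos: [0.605, -0.0071, 0.0707]
tcp_rot: [-90.0, 0.0, -111.6]
wrist_force: [1.1, 0.5, 0.3]
width: 0.0126
```

```bash
python3 - <<'E'
from m import *
im,c=cam('wrist','w_h4');cam('side','d_h4');cam('scene','s_h4');s=sense(); print(s['tcp_pos'],loc(s['tcp_pos']*[1,1,0]),s['wrist_force'],s['time_s'])
crop('s_h4',200,160,310,250,6,'c_s4')
E
```

```text
[ 0.60499086 -0.00705132  0.0706831 ] [-0.6 -0.6] [0.00334737 0.74574708 1.31639486] 17.35
```

View pics/w_h4.png

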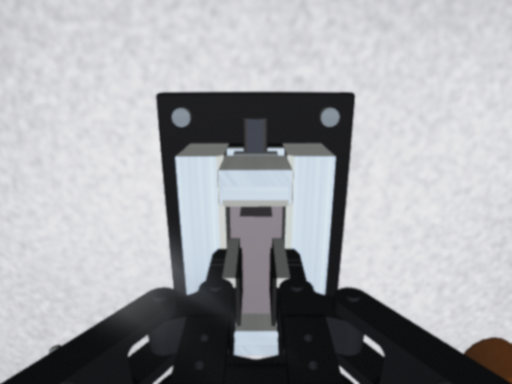

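View pics/c_s4.png

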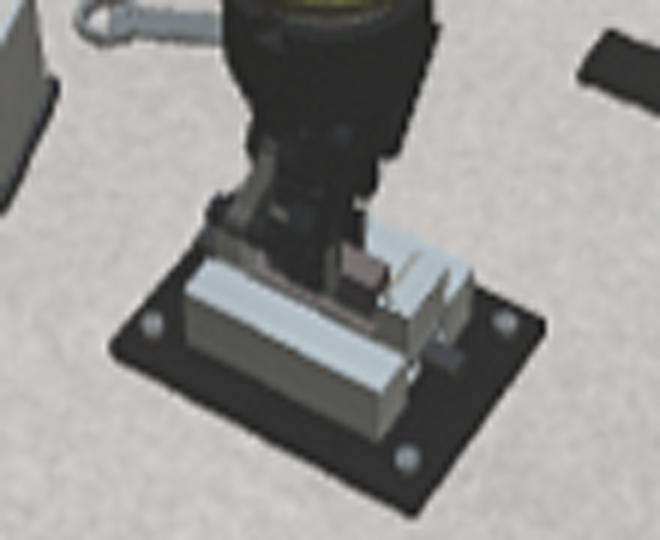

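Request:
move_arm([
  [-0.6,0,0,0,0],
  [-0.2,0,0,0,0],
  [0.2,0,0,0,0],
  [0.2,0,0,0,0],
  [0.2,0,0,0,0],
])

```text
time_s: 17.85
tcp_pos: [0.6047, -0.0074, 0.0704]
tcp_rot: [-90.0, -0.0, -111.6]
wrist_force: [-0.3, -0.4, 0.7]
width: 0.0508
```

Request:
move_arm([
  [0.2,0,0,0.05,0],
  [0.2,0,0,0.2,0],
  [0.2,0,0,0.4,0],
  [0.2,0,0,0.5,0],
  [0.2,0,0,0.5,0],
])

```text
time_s: 18.35
tcp_pos: [0.607, -0.0069, 0.1754]
tcp_rot: [-89.6, 0.2, -111.6]
wrist_force: [0.1, 0.6, 0.7]
width: 0.0511
```

```bash
python3 - <<'E'
from m import *
im,c=cam('wrist','w_h5');cam('scene','s_h5');s=sense(); print(s['tcp_pos'],loc(s['tcp_pos']*[1,1,0]),s['wrist_force'],s['time_s'])
crop('s_h5',200,160,310,250,6,'c_s5')
crop('w_h5',170,110,350,330,3.3,'c_h5')
E
```

```text
[ 0.60496587 -0.00730628  0.17126683] [-0.6 -0.9] [-0.40976191 -0.143387   -0.7283996 ] 18.45
```

View pics/c_h5.png

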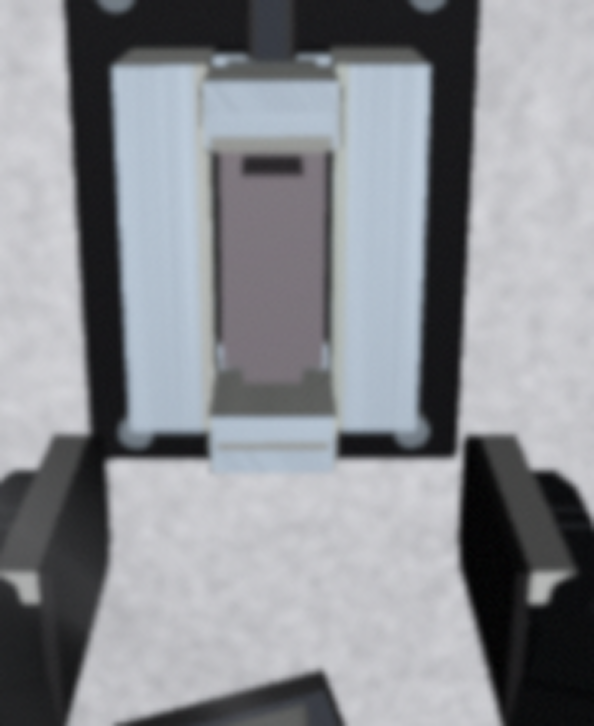

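View pics/c_s5.png

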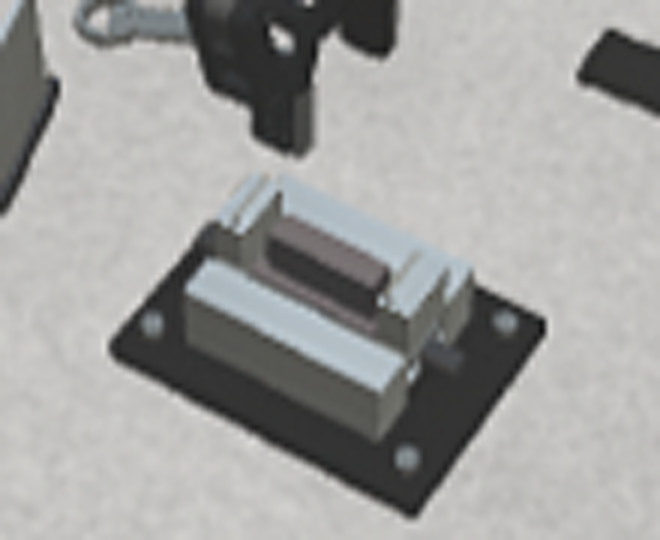

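Request:
move_arm([
  [1,-0.06,-0.19,0.15,0.02],
  [1,-0.12,-0.38,0.15,0.04],
  [1,-0.18,-0.57,0.15,0.06],
  [1,-0.24,-0.76,0.15,0.08],
  [1,-0.3,-0.95,0.15,0.098],
])

```text
time_s: 18.95
tcp_pos: [0.5433, -0.1986, 0.1991]
tcp_rot: [-90.1, 0.0, -93.8]
wrist_force: [0.9, -0.6, -0.6]
width: 0.0854
```

Request:
move_arm([
  [1,-0.06,-0.2,0,0],
  [1,-0.12,-0.4,0,0],
  [1,-0.17,-0.58,0,0],
  [1,-0.17,-0.58,0,0],
  [1,-0.17,-0.58,0,0],
])

```text
time_s: 19.45
tcp_pos: [0.5096, -0.314, 0.1989]
tcp_rot: [-90.1, 0.1, -94.1]
wrist_force: [0.0, 0.6, 0.3]
width: 0.0854
```

```bash
python3 - <<'E'
from m import *
im,c=cam('wrist','w_p1');s=sense(); print(s['tcp_pos'],s['tcp_rot'],s['joint_pos'],s['wrist_force'],s['time_s'])
print(proj(c,[.5108,-.316,.117]),proj(c,[.5108,-.316,.062]))
E
```

```text
[ 0.51050691 -0.31242353  0.19930999] [-90.09369141   0.10201812 -93.93897864] [ 44.11398173  21.75469926 -20.59571281  86.23285178   7.74854355
  73.55227848  18.71224102] [0.24182022 0.00756236 0.41611278] 19.5
[257.08448343 209.75659682] [256.95089302 186.02154418]
```

View pics/w_p1.png

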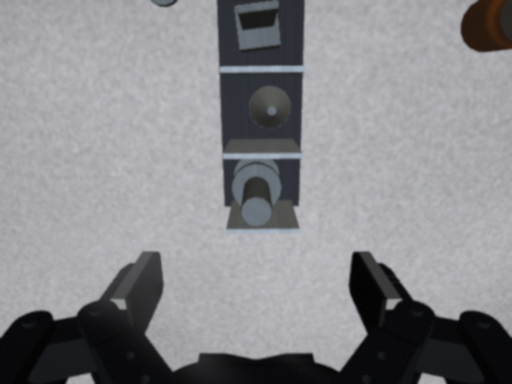

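Request:
move_arm([
  [1,0.001,-0.02,-0.1,0],
  [1,0.001,-0.02,-0.25,0],
  [1,0.001,-0.02,-0.38,0],
  [1,0.001,-0.02,-0.38,0],
  [1,0.001,-0.02,-0.38,0],
])

```text
time_s: 20.0
tcp_pos: [0.5115, -0.3157, 0.1246]
tcp_rot: [-90.0, 0.1, -93.8]
wrist_force: [-0.3, -0.3, -0.2]
width: 0.0853
```

```bash
python3 - <<'E'
from m import *
im,c=cam('wrist','w_p2');s=sense(); print(s['tcp_pos'],s['tcp_rot'],s['wrist_force'],s['time_s'])
print(proj(c,[.5108,-.3165,.117]),proj(c,[.5108,-.3165,.062]))
E
```

```text
[ 0.51207988 -0.31637635  0.12574473] [-8.99285336e+01 -3.09970162e-03 -9.38444310e+01] [ 0.12805148 -0.75385259  1.05310585] 20.05
[253.10338551 265.6840968 ] [253.79372102 219.39436807]
```

View pics/w_p2.png

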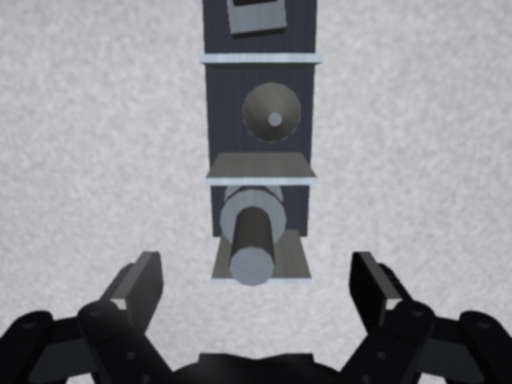

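Request:
move_arm([
  [1,-0.006,0,-0.1,0],
  [1,-0.006,0,-0.18,0],
  [1,-0.006,0,-0.21,0],
  [1,-0.006,0,-0.21,0],
  [1,-0.006,0,-0.21,0],
])

```text
time_s: 20.55
tcp_pos: [0.5107, -0.3175, 0.0839]
tcp_rot: [-89.9, -0.0, -93.9]
wrist_force: [0.2, -0.0, 0.7]
width: 0.0851
```

Request:
move_arm([
  [1,0,0,0,0],
  [1,0,0,0,0],
])

```text
time_s: 20.75
tcp_pos: [0.5103, -0.3175, 0.0834]
tcp_rot: [-89.9, -0.0, -93.9]
wrist_force: [0.1, 0.0, 0.2]
width: 0.0856
```

Request:
move_arm([
  [1,0.002,0.004,-0.01,0],
  [1,0.002,0.004,-0.01,0],
  [0,0.002,0.004,-0.01,0],
  [-1,0.002,0.004,-0.01,0],
  [-1,0.002,0.004,-0.01,0],
])

```text
time_s: 21.25
tcp_pos: [0.5102, -0.3165, 0.0805]
tcp_rot: [-90.0, 0.0, -93.9]
wrist_force: [0.1, -0.8, -0.1]
width: 0.0438
```

Request:
move_arm([
  [-1,0,0,0,0],
  [-1,0,0,0,0],
  [-1,0,0,0,0],
  [-1,0,0,0,0],
  [-1,0,0,0,0],
])

```text
time_s: 21.75
tcp_pos: [0.5101, -0.3165, 0.0806]
tcp_rot: [-90.0, -0.0, -94.0]
wrist_force: [-2.1, 1.0, 3.0]
width: 0.0207
```

```bash
python3 - <<'E'
from m import *
im,c=cam('wrist','w_p3');s=sense(); print(s['tcp_pos'],s['tcp_rot'],s['wrist_force'],s['width'],s['time_s'])
E
```

```text
[ 0.5100832  -0.31652448  0.08058682] [-9.00106317e+01 -1.02749792e-03 -9.39515417e+01] [-1.28131372  1.03370887  3.0991108 ] 0.02062188927160901 21.8
```

View pics/w_p3.png

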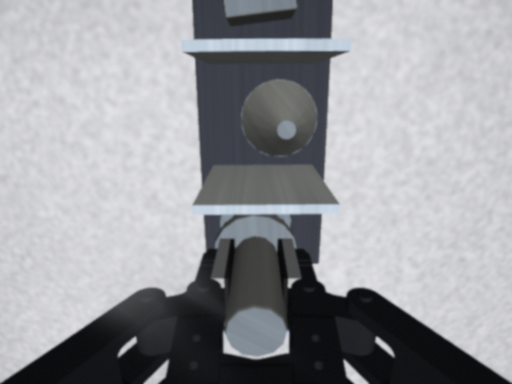

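Request:
move_arm([
  [-1,0,0,0.12,0],
  [-1,0,0,0.3,0],
  [-1,0,0,0.5,0],
  [-1,0,0,0.62,0],
  [-1,0,0,0.62,0],
])

```text
time_s: 22.3
tcp_pos: [0.5121, -0.3172, 0.2084]
tcp_rot: [-89.6, -0.2, -93.9]
wrist_force: [0.5, -0.5, -2.2]
width: 0.0208
```

Request:
move_arm([
  [-1,0.06,0.19,0,0],
  [-1,0.12,0.38,0,0],
  [-1,0.18,0.57,0,0],
  [-1,0.24,0.76,0,0],
  [-1,0.3,0.95,0,0],
])

```text
time_s: 22.8
tcp_pos: [0.5696, -0.1249, 0.2024]
tcp_rot: [-90.2, 0.0, -94.0]
wrist_force: [-0.4, -0.1, -2.7]
width: 0.0205
```

Request:
move_arm([
  [-1,0.06,0.2,0,0],
  [-1,0.12,0.4,0,0],
  [-1,0.17,0.57,0,0],
  [-1,0.17,0.57,0,0],
  [-1,0.17,0.57,0,0],
])

```text
time_s: 23.3
tcp_pos: [0.6035, -0.011, 0.2024]
tcp_rot: [-90.2, 0.0, -93.8]
wrist_force: [-0.7, -1.4, -3.9]
width: 0.0206
```

```bash
python3 - <<'E'
from m import *
im,c=cam('wrist','w_q1');s=sense(); print(s['tcp_pos'],s['tcp_rot'],s['wrist_force'],s['width'],s['time_s'])
cam('scene','s_q1');crop('s_q1',190,90,310,250,4.5,'c_sq1')
E
```

```text
[ 0.60349458 -0.01285505  0.20262484] [-9.01537368e+01 -2.51035209e-02 -9.39287048e+01] [ 0.17852773 -1.17160963 -2.97560112] 0.02043580865465966 23.35
```

View pics/w_q1.png

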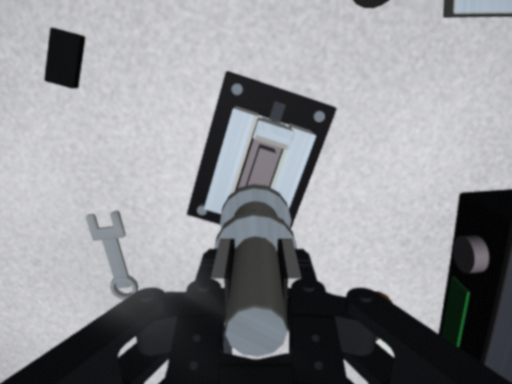

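View pics/c_sq1.png

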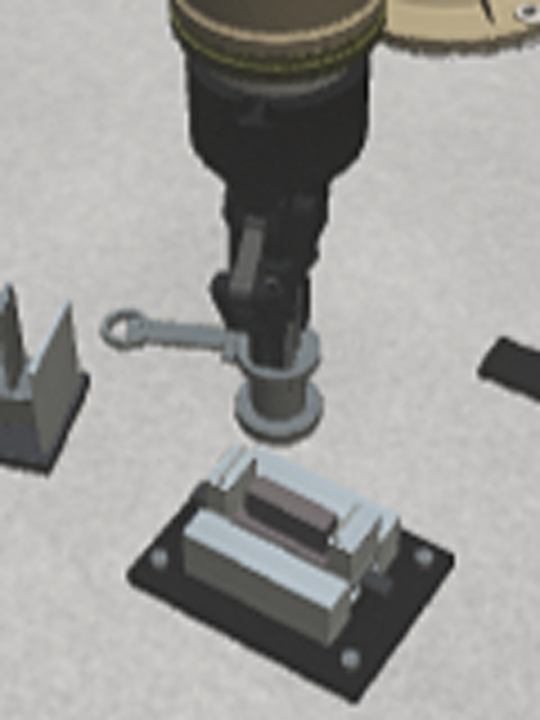

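Request:
move_arm([
  [-1,0.008,0.03,-0.1,0],
  [-1,0.008,0.03,-0.2,0],
  [-1,0.008,0.03,-0.24,0],
  [-1,0.008,0.03,-0.24,0],
  [-1,0.008,0.03,-0.24,0],
])

```text
time_s: 23.9
tcp_pos: [0.606, -0.0074, 0.157]
tcp_rot: [-90.0, -0.0, -94.0]
wrist_force: [-0.0, 0.6, -2.5]
width: 0.0203
```

```bash
python3 - <<'E'
from m import *
s=sense(); print(s['tcp_pos'],loc(s['tcp_pos']*[1,1,0]),s['tcp_rot'],s['wrist_force'],s['width'],s['time_s'])
cam('scene','s_q2');crop('s_q2',190,90,310,250,4.5,'c_sq2');cam('side','d_q2');crop('d_q2',220,110,340,250,5,'c_dq2')
E
```

```text
[ 0.60603143 -0.00738386  0.15704514] [ 0.5 -0.6] [-8.99722841e+01 -6.48940672e-03 -9.40239148e+01] [-0.02731546  0.60294448 -2.47958665] 0.020281617598687973 23.9
```

View pics/c_sq2.png

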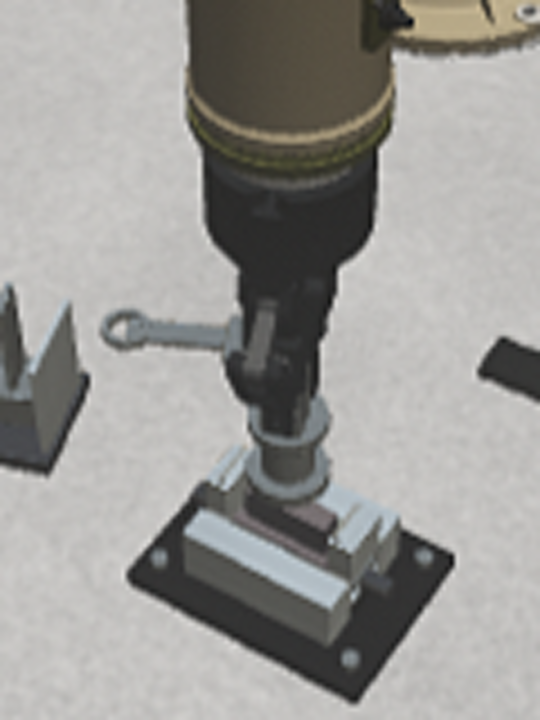

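View pics/c_dq2.png

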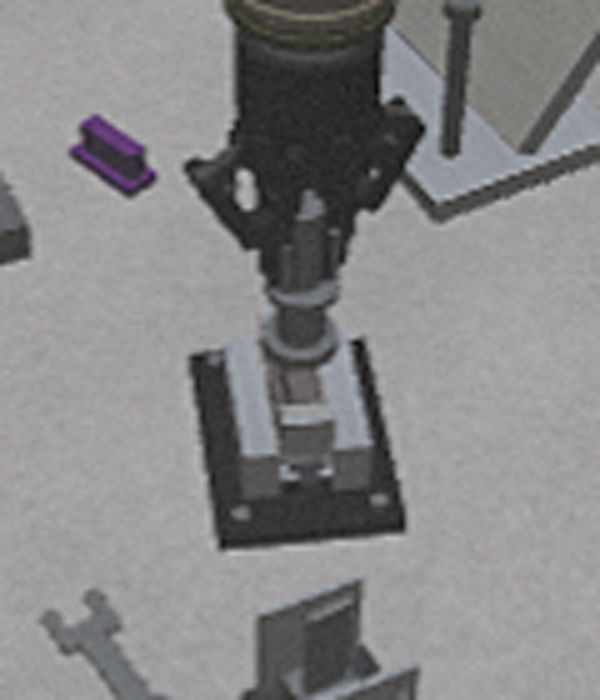

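Request:
move_arm([
  [-1,-0.003,0.002,-0.05,0],
  [-1,-0.003,0.002,-0.085,0],
  [-1,-0.003,0.002,-0.085,0],
  [-1,-0.003,0.002,-0.085,0],
])

```text
time_s: 24.4
tcp_pos: [0.6049, -0.0061, 0.1391]
tcp_rot: [-90.1, 0.0, -93.9]
wrist_force: [-0.0, -0.3, -2.9]
width: 0.0205
```

Request:
move_arm([
  [-1,0,0,-0.015,0],
  [-1,0,0,-0.025,0],
  [-1,0,0,-0.035,0],
  [-1,0,0,-0.035,0],
])

```text
time_s: 24.8
tcp_pos: [0.6059, -0.006, 0.1336]
tcp_rot: [-89.9, 0.0, -93.9]
wrist_force: [-0.4, -1.0, 3.3]
width: 0.0207
```

Contact (about 6 N above the free-hanging reading) where expected. Pressing on in steps.

Request:
move_arm([
  [-1,0,-0.002,-0.015,0],
  [-1,0,-0.002,-0.025,0],
  [-1,0,-0.002,-0.03,0],
])

```text
time_s: 25.1
tcp_pos: [0.6061, -0.0065, 0.1276]
tcp_rot: [-89.9, 0.0, -94.0]
wrist_force: [0.9, -0.3, 3.3]
width: 0.0205
```

Request:
move_arm([
  [-1,0,0,-0.015,0],
  [-1,0,0,-0.03,0],
  [-1,0,0,-0.03,0],
])

```text
time_s: 25.4
tcp_pos: [0.6054, -0.0065, 0.1205]
tcp_rot: [-90.0, 0.0, -93.9]
wrist_force: [0.6, -0.7, 4.8]
width: 0.0206
```

Request:
move_arm([
  [-1,0,0,-0.006,0],
  [-1,0,0,-0.01,0],
  [-1,0,0,-0.01,0],
])

```text
time_s: 25.7
tcp_pos: [0.6057, -0.0065, 0.1204]
tcp_rot: [-89.9, -0.0, -94.0]
wrist_force: [-6.0, -1.4, 18.1]
width: 0.0208
```

```bash
python3 - <<'E'
from m import *
s=sense(); print(s['tcp_pos'],loc(s['tcp_pos']*[1,1,0]),s['wrist_force'],s['time_s'])
cam('scene','s_q3');crop('s_q3',190,130,310,250,5,'c_sq3')
E
```

```text
[ 0.6056807  -0.00648307  0.12043137] [-0.2  0.2] [-5.96066696 -1.41380153 18.11692059] 25.7
```

View pics/c_sq3.png

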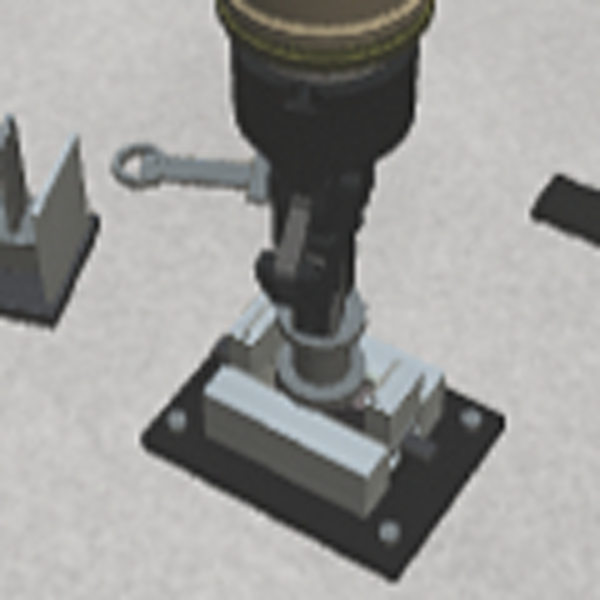

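Request:
move_arm([
  [-1,0,0,0.02,0],
  [-1,0,0,0.1,0],
  [-1,0,0,0.25,0],
  [-1,0,0,0.42,0],
  [-1,0,0,0.42,0],
])

```text
time_s: 26.25
tcp_pos: [0.6069, -0.006, 0.2064]
tcp_rot: [-89.7, 0.0, -93.9]
wrist_force: [0.8, 0.5, -1.6]
width: 0.0206
```

Request:
move_arm([
  [-1,-0.06,-0.19,0,0],
  [-1,-0.12,-0.38,0,0],
  [-1,-0.18,-0.57,0,0],
  [-1,-0.18,-0.57,0,0],
])

```text
time_s: 26.65
tcp_pos: [0.5661, -0.1288, 0.2]
tcp_rot: [-90.3, -0.2, -94.5]
wrist_force: [-0.3, -1.0, -3.6]
width: 0.0205
```

```bash
python3 - <<'E'
from m import *
s=sense(); print(s['tcp_pos'],loc(s['tcp_pos']*[1,1,0]),s['wrist_force'],s['time_s'])
cam('scene','s_q4');crop('s_q4',200,160,310,250,6,'c_sq4');cam('wrist','w_q4')
E
```

```text
[ 0.56610921 -0.12876122  0.20000742] [   7.8 -128.1] [-0.27268527 -1.00296304 -3.62820098] 26.65
```

View pics/c_sq4.png

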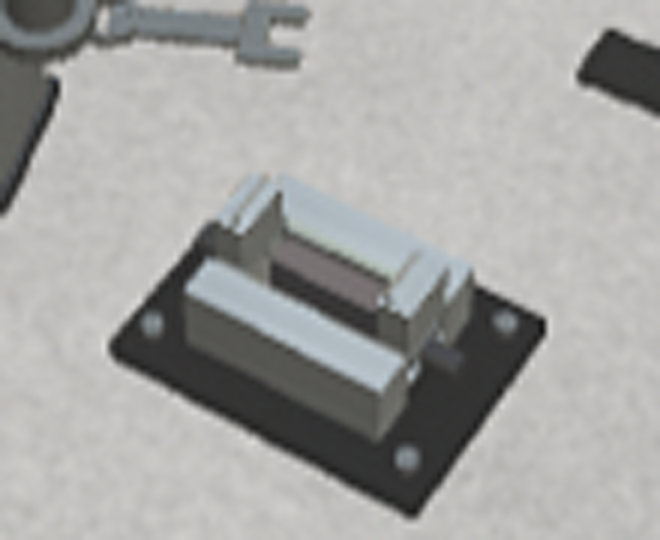

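View pics/w_q4.png

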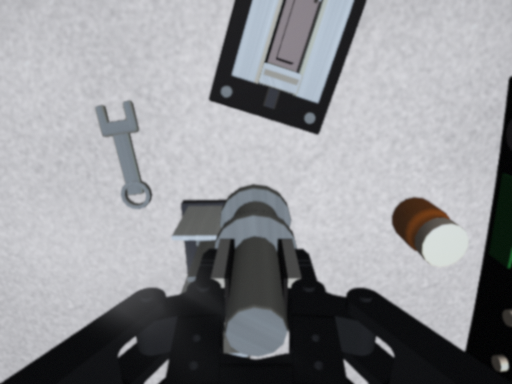

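Request:
move_arm([
  [-1,-0.06,-0.2,0,0],
  [-1,-0.12,-0.4,0,0],
  [-1,-0.18,-0.6,0,0],
  [-1,-0.24,-0.8,0,0],
  [-1,-0.28,-0.93,0,0],
])

```text
time_s: 27.25
tcp_pos: [0.512, -0.3083, 0.2011]
tcp_rot: [-90.1, 0.0, -94.0]
wrist_force: [0.8, 0.8, -2.7]
width: 0.0207
```

Request:
move_arm([
  [-1,0,0,0,0],
  [-1,0,0,0,0],
])

```text
time_s: 27.45
tcp_pos: [0.5134, -0.3053, 0.2012]
tcp_rot: [-90.1, 0.1, -93.9]
wrist_force: [0.3, 1.0, -3.8]
width: 0.0203
```

Request:
move_arm([
  [-1,-0.014,-0.055,-0.1,0],
  [-1,-0.014,-0.055,-0.18,0],
  [-1,-0.014,-0.055,-0.18,0],
  [-1,-0.014,-0.055,-0.18,0],
])

```text
time_s: 27.85
tcp_pos: [0.5113, -0.3152, 0.1664]
tcp_rot: [-90.0, 0.1, -93.8]
wrist_force: [1.4, 1.3, -2.2]
width: 0.0207
```

```bash
python3 - <<'E'
from m import *
s=sense(); print(s['tcp_pos'],s['tcp_rot'],s['wrist_force'],s['time_s'])
cam('wrist','w_r1')
E
```

```text
[ 0.51128211 -0.31518197  0.16636894] [-9.00299716e+01  8.86384091e-02 -9.37658859e+01] [ 1.39302002  1.31337667 -2.16090638] 27.85
```

View pics/w_r1.png

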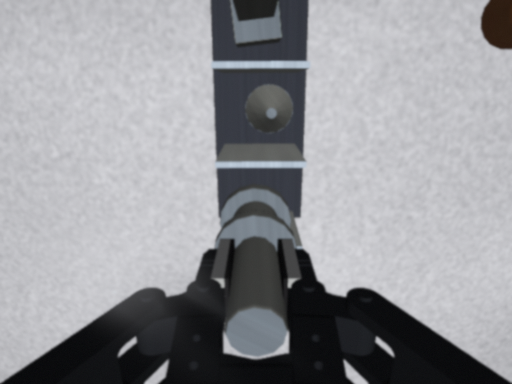

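Request:
move_arm([
  [-1,-0.003,-0.007,-0.1,0],
  [-1,-0.003,-0.007,-0.2,0],
  [-1,-0.003,-0.007,-0.3,0],
  [-1,-0.003,-0.007,-0.37,0],
  [-1,-0.003,-0.007,-0.37,0],
])

```text
time_s: 28.4
tcp_pos: [0.5093, -0.3178, 0.0911]
tcp_rot: [-90.1, 0.1, -93.9]
wrist_force: [-0.8, 0.1, -2.9]
width: 0.0207
```

Request:
move_arm([
  [-1,0,0,-0.015,0],
  [-1,0,0,-0.03,0],
  [-1,0,0,-0.03,0],
])

```text
time_s: 28.7
tcp_pos: [0.5101, -0.319, 0.087]
tcp_rot: [-90.0, -0.0, -93.9]
wrist_force: [-0.3, -0.2, -2.6]
width: 0.0207
```

Request:
move_arm([
  [-1,0,0.008,-0.015,0],
  [-1,0,0.008,-0.022,0],
  [-1,0,0.008,-0.022,0],
])

```text
time_s: 29.0
tcp_pos: [0.5097, -0.3171, 0.0819]
tcp_rot: [-90.0, 0.0, -93.9]
wrist_force: [0.2, 0.8, -3.6]
width: 0.0205
```

Request:
move_arm([
  [-1,0,0,-0.006,0],
  [-1,0,0,-0.008,0],
  [-1,0,0,-0.008,0],
])

```text
time_s: 29.3
tcp_pos: [0.5098, -0.3174, 0.0806]
tcp_rot: [-90.0, -0.0, -94.0]
wrist_force: [-1.8, 0.3, -0.8]
width: 0.0203
```

Request:
move_arm([
  [-1,0,0,-0.003,0],
  [-1,0,0,-0.003,0],
])

```text
time_s: 29.5
tcp_pos: [0.5099, -0.3174, 0.0806]
tcp_rot: [-90.0, -0.0, -93.9]
wrist_force: [-2.8, 0.9, 5.3]
width: 0.0204
```

Request:
move_arm([
  [-0.3,0,0,0,0],
  [0.2,0,0,0,0],
  [1,0,0,0,0],
  [1,0,0,0,0],
  [1,0,0,0,0],
])

```text
time_s: 30.0
tcp_pos: [0.5098, -0.3173, 0.0798]
tcp_rot: [-90.0, 0.0, -93.9]
wrist_force: [-0.2, -0.0, 0.7]
width: 0.0849
```

Request:
move_arm([
  [1,0,0,0.1,0],
  [1,0,0,0.3,0],
  [1,0,0,0.5,0],
  [1,0,0,0.65,0],
  [1,0,0,0.65,0],
])

```text
time_s: 30.5
tcp_pos: [0.5121, -0.3182, 0.2154]
tcp_rot: [-89.6, -0.2, -93.9]
wrist_force: [0.2, 0.5, 0.2]
width: 0.0853
```

```bash
python3 - <<'E'
from m import *
s=sense(); print(s['tcp_pos'],s['tcp_rot'],s['wrist_force'],s['width'],s['time_s'])
_,c=cam('wrist','w_f');print(proj(c,[.5108,-.3165,.117]),proj(c,[.5108,-.3165,.062]))
cam('scene','s_f');cam('side','d_f')
crop('s_f',200,160,310,250,6,'c_sf')
E
```

```text
[ 0.51207074 -0.31821477  0.21539397] [-89.55576669  -0.22990033 -93.94316731] [0.18469071 0.53752576 0.24651807] 0.0852836858577109 30.5
[251.83959166 196.24237615] [252.02243555 175.81471347]
```

View pics/w_f.png

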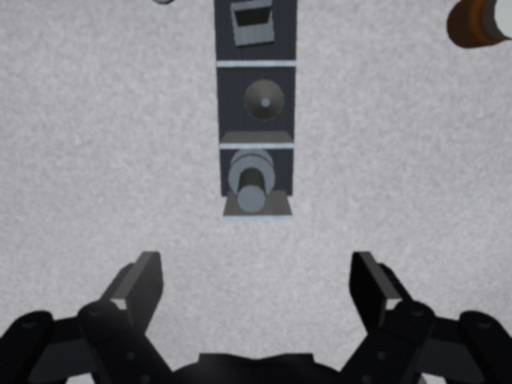

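View pics/s_f.png

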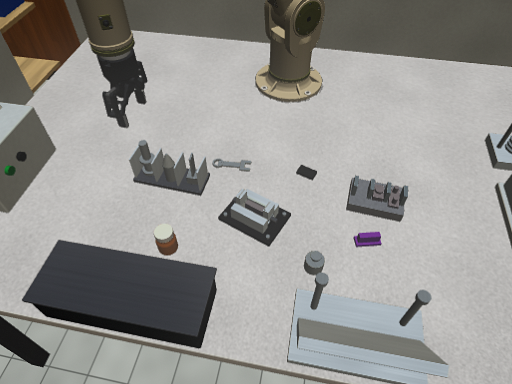

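View pics/c_sf.png

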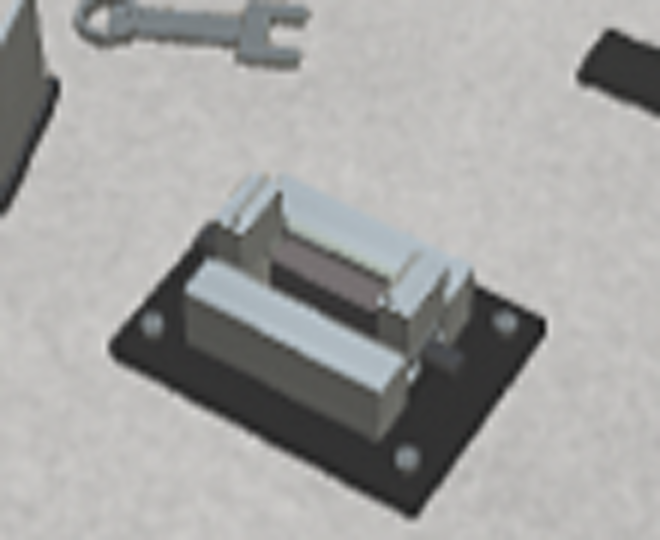

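Request:
move_arm([
  [1,0,0,0,0],
  [1,0,0,0,0],
  [1,0,0,0,0],
  [1,0,0,0,0],
  [1,0,0,0,0],
])

```text
time_s: 31.15
tcp_pos: [0.5098, -0.3173, 0.2097]
tcp_rot: [-90.0, 0.0, -93.9]
wrist_force: [-0.2, -0.5, 1.9]
width: 0.0857
```

```bash
python3 -c "
from h import *
print(close_job())"
```

```text
the job is handed in; nothing more can be done
None
```

I did every step of the task and handed the job in at about 31 s of the 72 s allowed. `close_job()` gave no verdict, so my own checks are all I have to go on.

- **Keeper to the mouth:** I took the keeper out of its slot by the rib's ends, set it flat on the bench and let go. I then gripped it across the rib and laid it level on the catches. Before going on, a picture showed it centred in the mouth.
- **Pressing:** The pusher stopped at a gripper height of 0.1204 m, against 0.1206 m expected for fully home, under about 21 N. That is slightly over the 20 N described as safe. The picture afterwards showed the rib top low between the walls, with the keeper home and level.
- **Pusher back:** It stands upright in its own bay. Its handle top was seen within about 2 mm of where it started, and the last scene picture shows nothing else visibly moved.
- **What did not go smoothly:** My first grip across the rib sat too low, and the wrist force briefly read 26 N as the fingers closed. I opened, raised 5 mm and gripped again on the bench before carrying it. The arm also settled 1–3 mm off its commanded position at times (once about 14 mm short, high above the holder), so I corrected from the measured pose.

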